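Square assay chips in a corner tray and load them into a pin-locked chip reader

TASK

Two or three assay chips lie askew on the blue squaring tray: first slide every chip home into a corner, flush against both of its fences, so that it can be gripped squarely, keeping the reader shut and locked against dust until all of them are squared. Then pull up the reader's spring lock pin by its black knob, turn it counter-clockwise into its rest notch so that it stays up by itself, draw the drawer fully out and lay each chip flat in a nest of its own. Push the drawer fully home, turn the pin back so that it drops in and locks the drawer, and leave the other things on the bench where they are.

Things in the scene. Friction and masses are not known exactly. Their poses are not given: they have to be found in the camera images.
- tray: Blue squaring tray fixed to the bench, 238 (x) x 92 (y) x 8 mm; origin under its centre. Aluminium fences 4 mm high: a rail along its +y edge (inner face y = +38 mm) and three cross fences 5 mm thick with -x faces at x = -39, +37, +113 mm. A chip's corner is at the -x side of a cross fence and the -y side of the rail. Cross fences reach to y = -34 mm, with a finger gap from y = +3 to +33 mm.
- corner_1 (a point): Where the underside centre of a chip lies when home in the first corner (smallest tray x), on the plate, 8 mm above the bench; axes are the tray's. The chip's sides are then parallel to the tray's, its long side along the tray's y. Chips are pushed home towards the tray's +x and +y.
- corner_2 (a point): The same for the middle corner.
- corner_3 (a point): The same for the last corner (largest tray x).
- reader: Chip reader fixed to the bench: grey base plate 12 mm high (x -97 to +79 mm, y -106 to +106 mm) and white hood (x 0 to 82 mm, y -108 to +108 mm, top at 72 mm). Origin on the bench under the middle of the hood's front; its x points into the hood, the drawer comes out towards -x.
- drawer (a joint): Travel of the black drawer in m: 0 = fully home under the hood, 0.075 = fully out. It slides stiffly (about 1.5 N) and stays where it is left; it cannot move while the lock pin is down.
- drawer_pull (a point): Middle of the drawer's upright aluminium pull post, 14 mm in diameter (17 mm at the head), standing in front of the drawer; 16 mm below the post's top and 22 mm above the drawer's floor. Fully home it stands 40 mm in front of the hood.
- nest_1 (a point): Middle of the floor (24 mm above the bench) of the nest nearest the reader's +y side: a chip's underside centre belongs here, its long side along the reader's y. Moves with the drawer; axes are the reader's. A nest is a pocket of four aluminium corner brackets 4.5 mm high, inside 31 (x) x 43 (y) mm, with 33 mm gaps in its long sides for fingers. Nests are 60 mm apart along y.
- nest_2 (a point): The same for the middle nest.
- nest_3 (a point): The same for the nest nearest the reader's -y side.
- lock_pin (a joint): Height of the spring lock pin in m: 0 = fully down (in the drawer's hole if the drawer is home), 0.016 = end of travel. A spring draws it down with 4 to 9 N. Lifted by 0.0125 or more it can turn; in the rest notch it stays up at about 0.010. Its hole leaves 1.5 mm of play; the drawer must be home for it to drop in.
- lock_knob (a joint): Turn of the lock pin's knob in rad, counter-clockwise from above positive: 0 = pin free to go down, 1.2 = over the rest notch (stop at 1.3). The knob turns only while the pin is lifted: to leave the notch it must be lifted again by 3 mm.
- knob (a point): Middle of the lock pin's round black knob on top of the hood, 24 mm in diameter and 22 mm high (11 mm above and below this point), on the pin's axis; it rises with the pin. A steel sleeve 12 mm in radius stands under it, its top 17.5 mm below this point when the pin is down.
- chip_1: White assay chip with a green window and orange ports, 28 (its x) x 40 (its y) x 8 mm, about 30 g; origin at the centre of its underside; may be absent. All chips are alike.
- chip_2: White assay chip with a green window and orange ports, 28 (its x) x 40 (its y) x 8 mm, about 30 g; origin at the centre of its underside; may be absent. All chips are alike.
- chip_3: White assay chip with a green window and orange ports, 28 (its x) x 40 (its y) x 8 mm, about 30 g; origin at the centre of its underside; may be absent. All chips are alike.
- petri_dish: Two stacked round dishes, 59 mm in diameter, 30 mm high; origin under its centre; leave alone.
- lancet_box: White and green carton, 44 x 60 x 46 mm; leave alone.
- bottle_white: White reagent bottle with a white cap, 43 mm in diameter, 77 mm high; leave alone.
- bottle_yellow: White reagent bottle with a yellow cap, 37 mm in diameter, 68 mm high; leave alone.

How it is judged:
On the way, in this order (a step that is already met when the one before it is completed fails the run):
1. every chip is home in a corner of the tray, against both fences, with the reader still shut and locked (((horizontal distance between chip_1 and corner_1 below 0.0022 m and angle between the y axis of chip_1 and the y axis of tray, either way round below 0.06 rad and z of chip_1 in the frame of corner_1 between -0.002 and 0.002 m) or (horizontal distance between chip_1 and corner_2 below 0.0022 m and angle between the y axis of chip_1 and the y axis of tray, either way round below 0.06 rad and z of chip_1 in the frame of corner_2 between -0.002 and 0.002 m) or (horizontal distance between chip_1 and corner_3 below 0.0022 m and angle between the y axis of chip_1 and the y axis of tray, either way round below 0.06 rad and z of chip_1 in the frame of corner_3 between -0.002 and 0.002 m)) and ((horizontal distance between chip_2 and corner_1 below 0.0022 m and angle between the y axis of chip_2 and the y axis of tray, either way round below 0.06 rad and z of chip_2 in the frame of corner_1 between -0.002 and 0.002 m) or (horizontal distance between chip_2 and corner_2 below 0.0022 m and angle between the y axis of chip_2 and the y axis of tray, either way round below 0.06 rad and z of chip_2 in the frame of corner_2 between -0.002 and 0.002 m) or (horizontal distance between chip_2 and corner_3 below 0.0022 m and angle between the y axis of chip_2 and the y axis of tray, either way round below 0.06 rad and z of chip_2 in the frame of corner_3 between -0.002 and 0.002 m)) and ((horizontal distance between chip_3 and corner_1 below 0.0022 m and angle between the y axis of chip_3 and the y axis of tray, either way round below 0.06 rad and z of chip_3 in the frame of corner_1 between -0.002 and 0.002 m) or (horizontal distance between chip_3 and corner_2 below 0.0022 m and angle between the y axis of chip_3 and the y axis of tray, either way round below 0.06 rad and z of chip_3 in the frame of corner_2 between -0.002 and 0.002 m) or (horizontal distance between chip_3 and corner_3 below 0.0022 m and angle between the y axis of chip_3 and the y axis of tray, either way round below 0.06 rad and z of chip_3 in the frame of corner_3 between -0.002 and 0.002 m)) and value of joint each of drawer, lock_pin below 0.004 m), for 0.2 s.
2. the lock pin is parked in its rest notch and stays up by itself, the drawer still shut (value of joint lock_pin above 0.0085 m and value of joint lock_knob above 1 rad and contact force between the fingers and lock_knob below 0.3 N and value of joint drawer below 0.006 m), for 0.3 s.
3. the drawer is fully out (value of joint drawer above 0.07 m), for 0.2 s.
4. with the drawer out, every chip lies flat in a nest, released (((horizontal distance between chip_1 and nest_1 below 0.003 m and angle between the y axis of chip_1 and the y axis of reader, either way round below 0.06 rad and z of chip_1 in the frame of nest_1 between -0.002 and 0.002 m) or (horizontal distance between chip_1 and nest_2 below 0.003 m and angle between the y axis of chip_1 and the y axis of reader, either way round below 0.06 rad and z of chip_1 in the frame of nest_2 between -0.002 and 0.002 m) or (horizontal distance between chip_1 and nest_3 below 0.003 m and angle between the y axis of chip_1 and the y axis of reader, either way round below 0.06 rad and z of chip_1 in the frame of nest_3 between -0.002 and 0.002 m)) and ((horizontal distance between chip_2 and nest_1 below 0.003 m and angle between the y axis of chip_2 and the y axis of reader, either way round below 0.06 rad and z of chip_2 in the frame of nest_1 between -0.002 and 0.002 m) or (horizontal distance between chip_2 and nest_2 below 0.003 m and angle between the y axis of chip_2 and the y axis of reader, either way round below 0.06 rad and z of chip_2 in the frame of nest_2 between -0.002 and 0.002 m) or (horizontal distance between chip_2 and nest_3 below 0.003 m and angle between the y axis of chip_2 and the y axis of reader, either way round below 0.06 rad and z of chip_2 in the frame of nest_3 between -0.002 and 0.002 m)) and ((horizontal distance between chip_3 and nest_1 below 0.003 m and angle between the y axis of chip_3 and the y axis of reader, either way round below 0.06 rad and z of chip_3 in the frame of nest_1 between -0.002 and 0.002 m) or (horizontal distance between chip_3 and nest_2 below 0.003 m and angle between the y axis of chip_3 and the y axis of reader, either way round below 0.06 rad and z of chip_3 in the frame of nest_2 between -0.002 and 0.002 m) or (horizontal distance between chip_3 and nest_3 below 0.003 m and angle between the y axis of chip_3 and the y axis of reader, either way round below 0.06 rad and z of chip_3 in the frame of nest_3 between -0.002 and 0.002 m)) and value of joint drawer above 0.06 m and contact force between the fingers and chip_1 below 0.3 N and contact force between the fingers and chip_2 below 0.3 N and contact force between the fingers and chip_3 below 0.3 N), for 0.3 s.
At the end, for the whole second after the job is handed in: Every chip lies flat in a nest of its own (within 3 mm and 3.4 degrees), the drawer is home within 3 mm, the lock pin is down within 2 mm with its knob turned back within 0.25 rad, and nothing moves (((horizontal distance between chip_1 and nest_1 below 0.003 m and angle between the y axis of chip_1 and the y axis of reader, either way round below 0.06 rad and z of chip_1 in the frame of nest_1 between -0.002 and 0.002 m) or (horizontal distance between chip_1 and nest_2 below 0.003 m and angle between the y axis of chip_1 and the y axis of reader, either way round below 0.06 rad and z of chip_1 in the frame of nest_2 between -0.002 and 0.002 m) or (horizontal distance between chip_1 and nest_3 below 0.003 m and angle between the y axis of chip_1 and the y axis of reader, either way round below 0.06 rad and z of chip_1 in the frame of nest_3 between -0.002 and 0.002 m)) and ((horizontal distance between chip_2 and nest_1 below 0.003 m and angle between the y axis of chip_2 and the y axis of reader, either way round below 0.06 rad and z of chip_2 in the frame of nest_1 between -0.002 and 0.002 m) or (horizontal distance between chip_2 and nest_2 below 0.003 m and angle between the y axis of chip_2 and the y axis of reader, either way round below 0.06 rad and z of chip_2 in the frame of nest_2 between -0.002 and 0.002 m) or (horizontal distance between chip_2 and nest_3 below 0.003 m and angle between the y axis of chip_2 and the y axis of reader, either way round below 0.06 rad and z of chip_2 in the frame of nest_3 between -0.002 and 0.002 m)) and ((horizontal distance between chip_3 and nest_1 below 0.003 m and angle between the y axis of chip_3 and the y axis of reader, either way round below 0.06 rad and z of chip_3 in the frame of nest_1 between -0.002 and 0.002 m) or (horizontal distance between chip_3 and nest_2 below 0.003 m and angle between the y axis of chip_3 and the y axis of reader, either way round below 0.06 rad and z of chip_3 in the frame of nest_2 between -0.002 and 0.002 m) or (horizontal distance between chip_3 and nest_3 below 0.003 m and angle between the y axis of chip_3 and the y axis of reader, either way round below 0.06 rad and z of chip_3 in the frame of nest_3 between -0.002 and 0.002 m)) and value of joint drawer below 0.003 m and value of joint lock_pin below 0.002 m and value of joint lock_knob below 0.25 rad and linear speed of each of chip_1, chip_2, chip_3 below 0.01 m/s); the robot touches nothing.
It fails at once if a bystander (dish, carton, bottle) is moved more than 30 mm or knocked over (distance of any of petri_dish, lancet_box, bottle_white, bottle_yellow from where it was at the start of the episode above 0.03 m or angle between any of petri_dish, lancet_box, bottle_white, bottle_yellow's own z axis and vertical above 0.5 rad).
Of chip_1, chip_2, chip_3 only 2 to 3 are there at a start; the rules pass over those that are not, and their reading is None.
At some moment in a run one of chip_1, chip_2, chip_3 may be knocked a few centimetres aside while the robot is not near it.
Once in a run the grip may slacken for a moment while it holds something.
It also fails if it takes over 210 s, if anything falls off the work surface, if the arm or the gripper's body presses on something with over 40 N, if the wrist force passes 120 N, or if a joint passes its speed limit or range.

ROBOT

A 6-joint arm with a two-finger parallel gripper is mounted at the origin on the work surface; the furniture and walls round the work are solid. World frame = base frame: x ahead of the robot, y to its left, z up, the work surface at z = 0. Lengths are in m, angles in rad, forces in N, time in s.
With the tool pointing down it reaches from about 0.325 to 0.75 m from the base axis. Payload 7.6 kg.
Tool frame: the origin (TCP) lies at the very end of the fingers, on their centre line; the grasp point (between the pads) lies 19 mm behind it; z points along the fingers, y is the line along which they close (so a half turn about z gives the same grasp; the last joint's range is limited). The gripper opens to 85 mm and grips with 20 to 120 N. Pads are 22 mm wide; open, the fingers measure 114 mm over their backs; the gripper's body (76 mm by 85 mm) begins 54 mm behind the grasp point. The pads swing forward as they close: fully open they stand 13 mm farther back than shut.
Start: joints at [-1.204, 0.052, 1.401, -0, 1.689, -0.07], TCP at [0.222, -0.476, 0.207] pointing down, gripper open.
Joint ranges: [-2.9, 2.9], [-0.91, 2.17], [0.12, 2.37], [-1.06, 4.2], [0.26, 2.73], [-2.93, 2.93]. Speed limits (rad/s): [2.57, 2.57, 3.01, 3.14, 3.14, 3.14].

INTERFACE

Orientations are given as a rotation vector (axis times angle).
In Python, from workcell import env gives the robot as it stands.
- The arm moves only by the shell command python3 -m jog 'ROWS'. ROWS is JSON, a list of rows, each a list of 3 entries, a list of its own where there are three numbers: the turn, a rotation vector about the tool's x, y, z in degrees, then the shift along the tool's x, y, z in mm, then the closure, from 0 (fully open) to 1 (shut). A call has 1 to 8 rows; each row is the pose to reach, as a shift and turn from the pose commanded when the call began, along the tool's axes at that moment; what a row does not reach only later rows make up. A row lasts 1/12 s, in which the tool goes at most 41.7 mm and 7.16 degrees, less where a joint would pass 70% of its speed; a pose out of reach is approached as far as the arm can. A call with a gripper value outside its range is refused whole. The fingers move at their own pace and stop on an object; the grip force is fixed at half the most. Time passes only in rows, so rows that repeat a pose let the fingers close. It gives the time, the measured TCP pose, the force, the opening and the grip force at its end, in the units of the state.
- env.read_state(): the state, without advancing time (a new reading comes with each control period).
- env.camera(name): name is "scene" or "top"; returns a dict with "img" (480x640x3 uint8, blue, green, red), "fx", "fy", "cx", "cy" (pixels), "extrinsics" (4x4, takes a point from camera to world coordinates). Camera axes: x right, y down, z forward; pixel columns grow to the right and rows downward; lengths in m; the calibration is good to about 2 mm. A picture is of the moment at which its call begins. There is no depth.
- env.close_job(): hands the job in; it is judged then, once.
The state is a dict: "time_s": time; "joint_pos": joint angles; "joint_vel": joint speeds; "joint_efforts": joint torques, N m; "ee_pos": TCP position; "eef_rot": TCP orientation; "ft_force": force on the tool from outside, world axes, zero at the start; "wrist_torque": the same for the moment, N m; "finger_gap": finger opening in m; "finger_force": force on a finger pad.
Only numpy, scipy, OpenCV 4.12 (cv2) and the standard library are available. Lean on these libraries where they do the work, as an engineer would, in place of code of your own. Each camera call takes 0.05 s, during which the arm holds its last target. There are 200 camera calls.

## Working session

There is one attempt and no reset: what is moved stays moved. The work goes in short steps, Python scripts to look and compute and a shell command to move; the robot and the scene stay as the last step left them, time stands still between calls to the robot, and variables do not carry over. Pictures are saved under pics/ and viewed, at most 14 in all, crops included, and the job is handed in when it is done.

```bash
ls; mkdir -p pics; cat > h.py <<'E'
import numpy as np, cv2, json
from workcell import env
from scipy.spatial.transform import Rotation as R
def cam(n):
    c=env.camera(n); return c
def pix(c,p):
    E=np.array(c["extrinsics"]); q=np.linalg.inv(E)@np.append(p,1); return np.array([c["fx"]*q[0]/q[2]+c["cx"],c["fy"]*q[1]/q[2]+c["cy"]])
def ray(c,u,v,z):
    E=np.array(c["extrinsics"]); d=E[:3,:3]@np.array([(u-c["cx"])/c["fx"],(v-c["cy"])/c["fy"],1]); o=E[:3,3]
    return o+d*(z-o[2])/d[2]
E
python3 - <<'E'
from h import *
for n in("scene","top"):
    c=cam(n); cv2.imwrite(f"pics/{n}0.png",c["img"]); print(n,c["fx"],c["cx"],c["cy"],np.round(c["extrinsics"],4).tolist())
s=env.read_state(); print({k:np.round(v,4).tolist() for k,v in s.items()})
E
```

```text
pics
scene 493.7201748141745 318.0275631079067 239.9425508907598 [[0.5949, -0.323, 0.736, -0.2104], [-0.8038, -0.2397, 0.5445, -0.6366], [0.0005, -0.9155, -0.4022, 0.464], [0.0, 0.0, 0.0, 1.0]]
top 621.6007227805824 319.915334887721 245.33332472381926 [[0.0128, -0.9985, 0.0525, 0.3848], [-0.9995, -0.0143, -0.0271, -0.1282], [0.0278, -0.0521, -0.9983, 1.271], [0.0, 0.0, 0.0, 1.0]]
{'time_s': 0.1, 'joint_pos': [-1.2043, 0.0528, 1.4016, -0.0, 1.6886, -0.0703], 'joint_vel': [0.0001, -0.0015, -0.0014, -0.0002, 0.0014, 0.0004], 'joint_efforts': [0.0015, -38.2584, -36.0984, -0.0, 0.0048, 0.0], 'ee_pos': [0.222, -0.4754, 0.206], 'eef_rot': [-3.0656, -0.6804, 0.0003], 'ft_force': [0.3631, -0.4484, -0.0424], 'wrist_torque': [0.0354, -0.0031, 0.08], 'finger_force': 0.0, 'finger_gap': 0.0854}
```

View pics/top0.png

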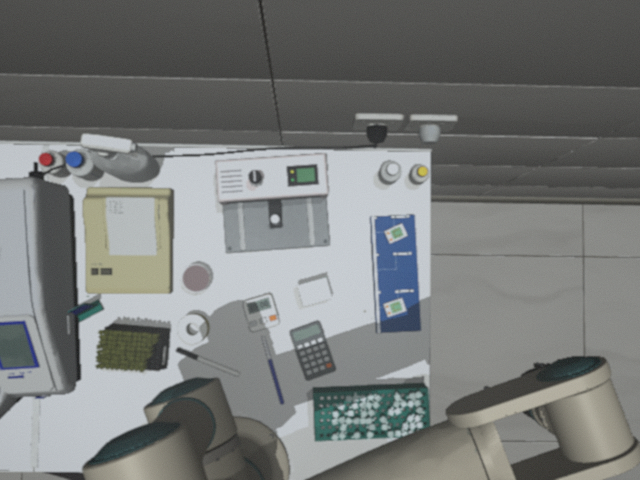

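View pics/scene0.png

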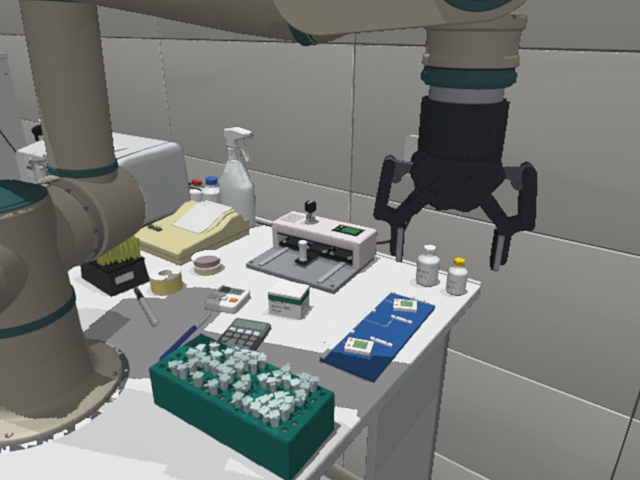

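The top view shows the tray at px (373–420, 215–332), with chips at (396,233) and (395,308). The reader hood is at (217–327, 155–200), the knob at (256,177) and the pull post at (275,218). I'll measure these and take an enlarged crop.

```bash
cat >> h.py <<'E'
def rect(c,mask,z):
    cs,_=cv2.findContours(mask,cv2.RETR_EXTERNAL,cv2.CHAIN_APPROX_NONE); k=max(cs,key=cv2.contourArea)
    P=np.array([ray(c,u,v,z)[:2] for u,v in k[:,0]],np.float32)
    return cv2.minAreaRect(P*1000),P
E
python3 - <<'E'
from h import *
c=cam("top"); im=c["img"]
cv2.imwrite("pics/crop.png",cv2.resize(im[140:340,200:440],None,fx=3,fy=3,interpolation=cv2.INTER_CUBIC))
hsv=cv2.cvtColor(im,cv2.COLOR_BGR2HSV)
b=((hsv[...,0]>100)&(hsv[...,0]<125)&(hsv[...,1]>120)).astype(np.uint8)*255
roi=np.zeros_like(b); roi[195:345,360:432]=255; b&=roi
bc=cv2.morphologyEx(b,cv2.MORPH_CLOSE,np.ones((25,25)))&roi
print("tray",rect(c,bc,.008)[0])
w=((hsv[...,1]<110)&(hsv[...,2]>120)).astype(np.uint8)*255
w&=cv2.erode(bc,np.ones((5,5)))
n,l,st,ce=cv2.connectedComponentsWithStats(w)
for i in range(1,n):
    if st[i,4]>20: print(st[i],ce[i],rect(c,(l==i).astype(np.uint8)*255,.016)[0])
E
```

```text
tray ((407.95440673828125, -320.29974365234375), (209.3402557373047, 76.8453369140625), 3.3649470806121826)
[383 222  26  23 371] [395.39622642 232.91105121] ((478.877197265625, -315.1434326171875), (35.43169403076172, 45.75087356567383), 27.099340438842773)
[392 251  21   6  99] [402.11111111 253.14141414] ((436.5597839355469, -329.0622863769531), (10.14678955078125, 40.7711067199707), 0.8050410747528076)
[394 288  21   6  95] [403.69473684 290.62105263] ((361.63421630859375, -333.47222900390625), (9.49250602722168, 40.83941650390625), 5.868330955505371)
[383 297  23  20 349] [394.35816619 306.55014327] ((328.8838806152344, -314.2872314453125), (33.69536209106445, 45.536102294921875), 18.9278621673584)
```

View pics/crop.png

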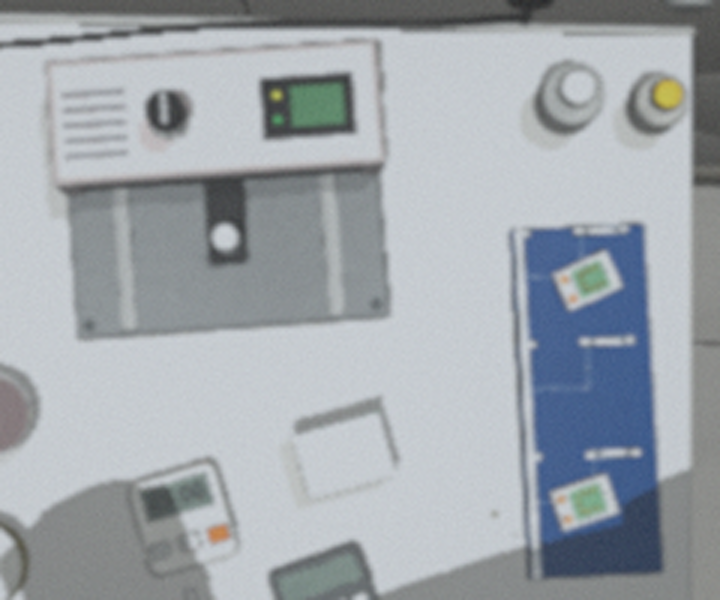

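The crop shows the fences at tray px (602,230), (607,341) and (613,454), with the rail on the left (world +y) side. The chips lie before the first and last fences, and the middle corner is empty. Tray +x and reader +x both point roughly along world +x. I'll fit edges for accurate poses.

```bash
cat >> h.py <<'E'
def edge(c,a,b,z,n=40,w=4):
    g=cv2.GaussianBlur(cv2.cvtColor(c["img"],cv2.COLOR_BGR2GRAY).astype(np.float32),(0,0),.7)
    a,b=np.array(a,float)/3+[200,140],np.array(b,float)/3+[200,140]; d=(b-a)/np.linalg.norm(b-a); m=np.array([-d[1],d[0]])
    t=np.arange(-w,w+.01,.25); P=[]
    for s in np.linspace(.1,.9,n):
        q=(a+s*(b-a))[:,None]+m[:,None]*t
        v=cv2.remap(g,q[0].astype(np.float32)[None],q[1].astype(np.float32)[None],cv2.INTER_LINEAR)[0]
        gr=np.abs(np.gradient(v))**2; k=np.argmax(gr); sl=slice(max(0,k-4),k+5); P.append(q[:,sl]@gr[sl]/gr[sl].sum())
    W=np.array([ray(c,u,v,z)[:2] for u,v in P])
    l=cv2.fitLine(W.astype(np.float32),cv2.DIST_HUBER,0,1e-4,1e-4).ravel(); l=l*np.sign(l[0] if abs(l[0])>abs(l[1]) else l[1]) if 0 else l
    return l[2:],l[:2],np.degrees(np.arctan(l[1]/l[0])) if abs(l[0])>abs(l[1]) else -np.degrees(np.arctan(l[0]/l[1]))
def isect(e,f):
    s=np.linalg.solve(np.c_[e[1],-f[1]],f[0]-e[0]); return e[0]+s[0]*e[1]
E
python3 - <<'E'
from h import *
c=cam("top")
# tray
E={k:edge(c,*v) for k,v in dict(r=((643,224),(662,572),.008),rail=((526,240),(541,575),.012),lo=((545,577),(655,572),.008),railo=((513,232),(528,575),.012),
 bl=((68,200),(79,335),.012),br=((382,180),(388,310),.012),bf=((85,338),(380,317),.012),hf=((65,187),(380,164),.072),hl=((46,66),(58,180),.072),hr=((378,45),(382,160),.072),hb=((50,62),(375,41),.072)).items()}
for k,e in E.items(): print(k,np.round(e[0]*1000,1),round(e[2],2))
I=lambda a,b:np.round(isect(E[a],E[b])*1000,1)
print("tray lo-r",I("lo","r"),"lo-rail",I("lo","rail"),"base fl",I("bf","bl"),"fr",I("bf","br"),"hood fl",I("hf","hl"),"fr",I("hf","hr"),"bl",I("hb","hl"),"br",I("hb","hr"))
for n,u,v,z in(("f3",602,230,.012),("f2",607.5,341,.012),("f1",613,454,.012),("chip3",588,280,.016),("chip1",586,502,.016),("post",225,237,.062),("knob",164,110,.1)):
    print(n,np.round(ray(c,u/3+200,v/3+140,z)*1000,1))
E
```

```text
r [ 395.4 -362.1] 3.45
rail [ 387.9 -279.8] 3.49
lo [ 278.4 -325.7] 3.69
railo [ 387.2 -279.2] 3.23
bl [489.2  34. ] 4.99
br [ 499.4 -178.6] 5.54
bf [439.8 -61.2] 5.12
hf [540.2 -76.7] 5.04
hl [564.8  40.1] 9.41
hr [ 585.8 -175. ] 4.09
hb [616.5 -65.9] 5.04
tray lo-r [ 281.2 -369. ] lo-rail [ 275.9 -286.6] base fl [431.7  28.9] fr [ 450.7 -183.4] hood fl [530.4  34.4] fr [ 549.1 -177.6] bl [606.6  47. ] br [ 625.9 -172.1]
f3 [ 511.9 -326.5   12. ]
f2 [ 436.4 -330.7   12. ]
f1 [ 360.  -334.9   12. ]
chip3 [ 477.4 -316.6   16. ]
chip1 [ 327.6 -316.2   16. ]
post [498.5 -72.8  62. ]
knob [574.7 -34.8 100. ]
```

```bash
cat >> h.py <<'E'
def go(x,y,z,yaw):   # mm, deg; yaw of tool y axis in world; prints tool-frame turn/shift for jog
    s=env.read_state(); T=R.from_rotvec(s["eef_rot"]); p=np.array(s["ee_pos"])*1000
    a=np.radians(yaw); Y=np.array([np.cos(a),np.sin(a),0]); Z=np.array([0,0,-1.]); X=np.cross(Y,Z)
    G=R.from_matrix(np.c_[X,Y,Z]); t=(T.inv()*G).as_rotvec(degrees=True); 
    print("turn",np.round(t,1).tolist(),"shift",np.round(T.inv().apply(np.array([x,y,z])-p),1).tolist())
def st():
    s=env.read_state(); T=R.from_rotvec(s["eef_rot"]).as_matrix()
    print("t",round(s["time_s"],2),"p",np.round(np.array(s["ee_pos"])*1000,1),"yaw",round(np.degrees(np.arctan2(T[1,1],T[0,1])),2),"tilt",np.round(T[:2,2],4),"F",np.round(s["ft_force"],1),"gap",round(s["finger_gap"]*1000,1),"ff",round(s["finger_force"],1))
E
python3 - <<'E'
from h import *
st(); go(477,-316.5,120,27); go(477,-316.5,120,25)
c=cam("scene"); cv2.imwrite("pics/knob.png",cv2.resize(c["img"][180:330,220:420],None,fx=4,fy=4,interpolation=cv2.INTER_CUBIC))
t=cam("top")
for n,u,v in (("bw",(578)/3+200,88/3+140),("by",668/3+200,94/3+140)): print(n,ray(t,u,v,.075))
# chip orientation via window (green) + white mask
for x0 in((383,222,409,246),(383,297,408,320)):
    im=t["img"][x0[1]:x0[3],x0[0]:x0[2]].astype(int); m=(im[...,2]>95).astype(np.uint8); m[:, :]=m
    n,l,s_,ce=cv2.connectedComponentsWithStats(m); i=1+np.argmax(s_[1:,4]); mm=(l==i).astype(np.uint8)
    mm=cv2.morphologyEx(cv2.copyMakeBorder(mm,9,9,9,9,cv2.BORDER_CONSTANT),cv2.MORPH_CLOSE,np.ones((9,9)))
    v,u=np.nonzero(mm); W=np.array([ray(t,a+x0[0]-9,b+x0[1]-9,.016)[:2] for a,b in zip(u,v)])*1000
    w,V=np.linalg.eigh(np.cov(W.T)); print(W.mean(0),np.sqrt(12*w),np.degrees(np.arctan2(V[1,1],V[0,1]))%180-90)
E
python3 -m jog '[[[0,0,-27],[0,0,0],0.5],[[0,0,-27],[0,0,0],0.5],[[0,0,-27],[0,0,0],0.5],[[0,0,-27],[0,0,0],0.5]]'
```

```text
t 0.2 p [ 222.1 -475.5  206.3] yaw -64.97 tilt [-0.0003  0.0008] F [0.4 0.6 0.2] gap 85.3 ff 0.0
turn [-0.0, -0.0, -92.0] shift [298.3, -36.2, 86.4]
turn [-0.0, -0.0, -90.0] shift [298.3, -36.2, 86.4]
bw [ 0.597783   -0.30038906  0.075     ]
by [ 0.59489632 -0.35907629  0.075     ]
[ 478.03164242 -315.5065635 ] [31.56416233 43.70206131] 24.97659135674232
[ 328.27489649 -314.28699924] [31.36997287 43.36424943] 18.59370107851359
time_s: 0.63
ee_pos: [0.2221, -0.4757, 0.2067]
eef_rot: [-2.819, -1.387, -0.0]
ft_force: [-0.4, 1.1, 0.4]
finger_gap: 0.0426
finger_force: 0.0
```

View pics/knob.png

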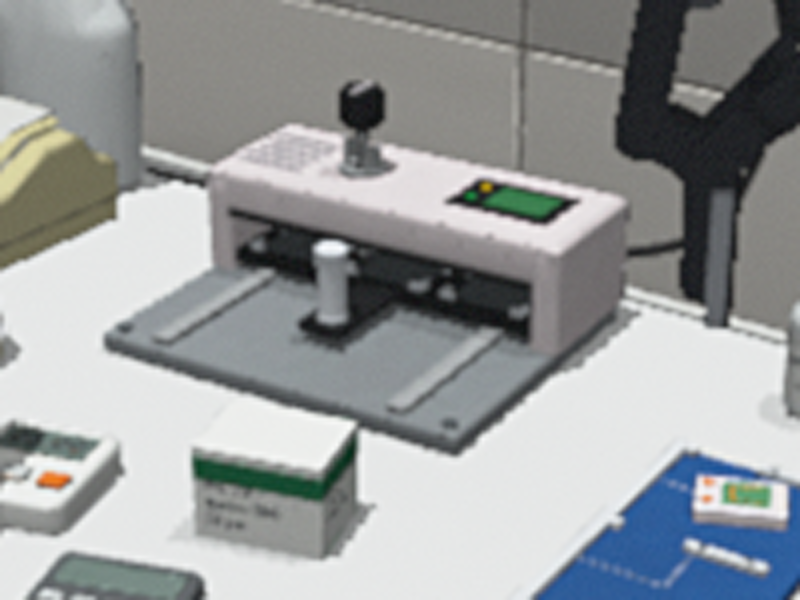

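The knob is at scene px (310.7,206.5). The closure-to-gap relation is linear. Moving above chip 3.

```bash
python3 -c "
from h import *
st(); go(477.5,-316,100,25)"
```

```text
t 0.63 p [ 222.1 -475.7  206.7] yaw -37.61 tilt [-0.      0.0001] F [-0.4  1.1  0.4] gap 42.6 ff 0.0
turn [-0.0, -0.0, -62.6] shift [282.3, 104.9, 106.7]
```

```bash
python3 -m jog '[[[0,0,-55],[270,105,60],0.45],[[0,0,-55],[270,105,60],0.45],[[0,0,-55],[270,105,60],0.45],[[0,0,-55],[270,105,60],0.45],[[0,0,-55],[270,105,60],0.45],[[0,0,-55],[270,105,60],0.45],[[0,0,-55],[270,105,60],0.45],[[0,0,-55],[270,105,60],0.45]]' ; python3 -m jog '[[[0,0,0],[0,0,0],0.45],[[0,0,0],[0,0,0],0.45]]' >/dev/null; python3 -c "
from h import *
st(); go(477.5,-316,60,25)"
```

```text
time_s: 1.3
ee_pos: [0.4748, -0.323, 0.1445]
eef_rot: [-1.851, -2.535, -0.003]
ft_force: [0.2, -0.2, -0.5]
finger_gap: 0.0475
finger_force: 0.0
t 1.47 p [ 470.9 -327.5  146.6] yaw 16.91 tilt [-0.0006 -0.0001] F [-0.2 -0.9 -0.2] gap 47.0 ff 0.0
turn [-0.0, -0.0, -8.1] shift [9.0, 9.7, 86.6]
```

```bash
python3 -m jog '[[[0,0,-7],[9,9.5,80],0.45],[[0,0,-8],[9,9.5,100],0.45],[[0,0,-8],[9,9.5,120],0.45],[[0,0,-8],[9,9.5,130],0.45],[[0,0,-8],[9,9.5,134],0.45],[[0,0,-8],[9,9.5,136],0.45],[[0,0,-8],[9,9.5,136],0.45]]' ; python3 -c "
from h import *
st()
c=cam('top'); s=cam('scene'); a=c['img'][190:350,350:450]; b=s['img'][220:380,300:460]
cv2.imwrite('pics/g1.png',np.hstack([cv2.resize(a,(375,600),interpolation=2),cv2.resize(b,(425,425),interpolation=2)[:,:]  if 0 else cv2.resize(b,(425,600),interpolation=2)]))"
```

```text
time_s: 2.05
ee_pos: [0.4784, -0.3177, 0.0134]
eef_rot: [1.688, 2.645, -0.001]
ft_force: [0.2, 0.2, -0.1]
finger_gap: 0.0474
finger_force: 0.0
t 2.05 p [ 478.4 -317.7   13.4] yaw 24.92 tilt [ 0.0032 -0.0026] F [ 0.2  0.2 -0.1] gap 47.4 ff 0.0
```

View pics/g1.png

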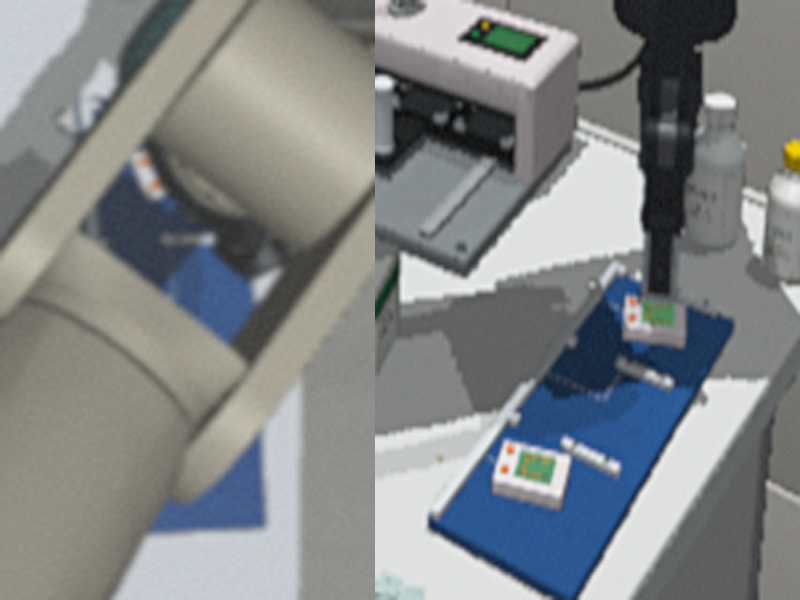

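```bash
python3 -c "
from h import *
s=cam('scene')
S=env.read_state(); p=np.array(S['ee_pos']); T=R.from_rotvec(S['eef_rot']).as_matrix()
f=lambda q:np.round((pix(s,q)-[300,220])*[425/160,600/160]+[375,0])
print('chip',f([.4775,-.316,.016]),'meas->',ray(s,405.4,304.8,.016))
for d in(-.0235,.0235):
  for o in(0,.008,.03): print(d,o,f(p+T[:,1]*d+[0,0,o]))
"
```

```text
chip [653. 314.] meas-> [ 0.4746997  -0.31855723  0.016     ]
-0.0235 0 [654. 345.]
-0.0235 0.008 [655. 330.]
-0.0235 0.03 [658. 288.]
0.0235 0 [657. 293.]
0.0235 0.008 [658. 279.]
0.0235 0.03 [660. 238.]
```

The crop shows the chip at (655,318) with a finger tip ending behind it at (658,297), and the near finger isn't clear. I'll take a settled close view.

```bash
python3 -m jog '[[[0,0,0],[0,0,0],0.45],[[0,0,0],[0,0,0],0.45]]'; python3 -c "
from h import *
st();s=cam('scene'); b=s['img'][260:330,365:455]
cv2.imwrite('pics/g2.png',cv2.resize(b,None,fx=8,fy=8,interpolation=2))"
```

```text
time_s: 2.37
ee_pos: [0.4779, -0.3165, 0.0119]
eef_rot: [1.687, 2.648, -0.0]
ft_force: [-0.3, 0.6, 0.7]
finger_gap: 0.0468
finger_force: 0.0
t 2.37 p [ 477.9 -316.5   11.9] yaw 25.02 tilt [ 0.0014 -0.0011] F [-0.3  0.6  0.7] gap 46.8 ff 0.0
```

View pics/g2.png

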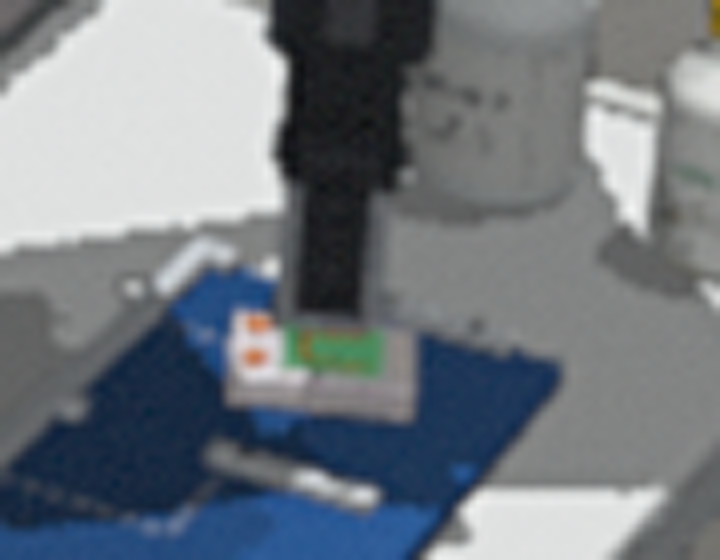

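```bash
python3 -c "
from h import *
s=cam('scene'); p=np.array([.222,-.4755,.2065]); a=np.radians(-65); Y=np.array([np.cos(a),np.sin(a),0])
for d in(-.048,.048):
  for o in(0,.013,.026): print(d,o,np.round(pix(s,p+Y*d+[0,0,o]),1))
im=cv2.imread('pics/scene0.png'); cv2.imwrite('pics/tips.png',cv2.resize(im[170:290,370:550],None,fx=4,fy=4))
"
```

```text
-0.048 0 [394.8 291. ]
-0.048 0.013 [395.6 280.1]
-0.048 0.026 [396.4 268.9]
0.048 0 [490.3 300.4]
0.048 0.013 [492.1 289.2]
0.048 0.026 [494.  277.8]
```

View pics/tips.png

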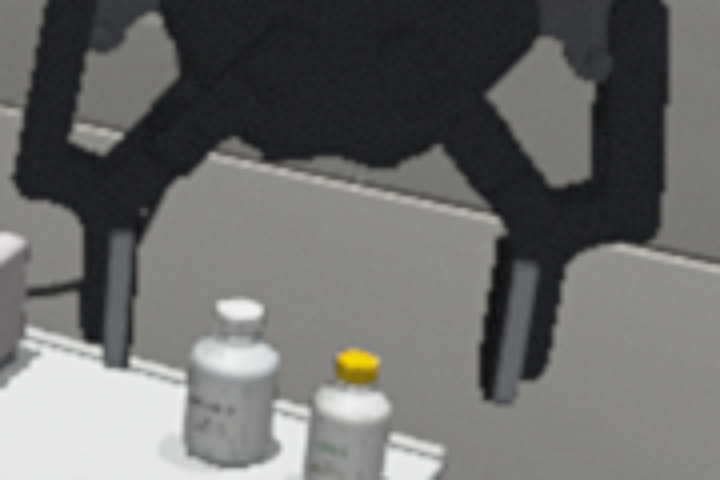

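The picture shows pad tips at px (399,261.5) and (496,270.5), about 35 mm above the reported TCP height when open. I'll check by closing on the chip here.

```bash
python3 -m jog '[[[0,0,0],[0,0,0],0.6],[[0,0,0],[0,0,0],0.66],[[0,0,0],[0,0,0],0.72],[[0,0,0],[0,0,0],0.72],[[0,0,0],[0,0,0],0.72],[[0,0,0],[0,0,0],0.72]]'; python3 -c "
from h import *
st();s=cam('scene'); b=s['img'][260:330,365:455]
cv2.imwrite('pics/g3.png',cv2.resize(b,None,fx=8,fy=8,interpolation=2))"
```

```text
time_s: 2.97
ee_pos: [0.4774, -0.3161, 0.0108]
eef_rot: [-1.687, -2.65, 0.0]
ft_force: [-0.7, 0.2, 0.8]
finger_gap: 0.0242
finger_force: 0.0
t 2.97 p [ 477.4 -316.1   10.8] yaw 25.03 tilt [-0.0001 -0.    ] F [-0.7  0.2  0.8] gap 24.2 ff 0.0
```

View pics/g3.png

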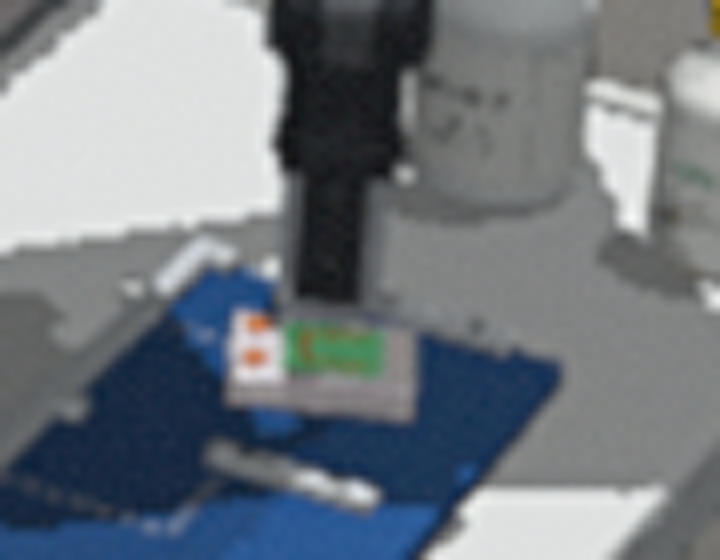

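The gap closed to 24 mm (less than 28) without force, so the fingers are above the chip. The real finger ends sit about 22–26 mm behind the stated TCP. I'll touch the chip's top gently, with a force guard, to calibrate this.

```bash
cat > ok.py <<'E'
import sys; from h import *
st(); f=np.linalg.norm(env.read_state()["ft_force"]); sys.exit(f>float(sys.argv[1]))
E
python3 -m jog '[[[0,0,0],[0,0,7],0.72],[[0,0,0],[0,0,14],0.72],[[0,0,0],[0,0,14],0.72],[[0,0,0],[0,0,14],0.72]]' >/dev/null; python3 ok.py 5 && python3 -m jog '[[[0,0,0],[0,0,1.5],0.72],[[0,0,0],[0,0,1.5],0.72],[[0,0,0],[0,0,1.5],0.72]]' >/dev/null; python3 ok.py 4 && python3 -m jog '[[[0,0,0],[0,0,1.5],0.72],[[0,0,0],[0,0,1.5],0.72],[[0,0,0],[0,0,1.5],0.72]]' >/dev/null;  python3 ok.py 4 && python3 -m jog '[[[0,0,0],[0,0,1.5],0.72],[[0,0,0],[0,0,1.5],0.72],[[0,0,0],[0,0,1.5],0.72]]' >/dev/null;  python3 ok.py 4 && python3 -m jog '[[[0,0,0],[0,0,1.5],0.72],[[0,0,0],[0,0,1.5],0.72],[[0,0,0],[0,0,1.5],0.72]]' >/dev/null;  python3 ok.py 4 && python3 -m jog '[[[0,0,0],[0,0,1.5],0.72],[[0,0,0],[0,0,1.5],0.72],[[0,0,0],[0,0,1.5],0.72]]' >/dev/null;  python3 ok.py 4
```

```text
t 3.35 p [ 476.9 -315.7   -4.3] yaw 25.03 tilt [-0.0016  0.0012] F [ 0.7 -0.9  0.4] gap 24.0 ff 0.0
t 3.35 p [ 476.9 -315.7   -4.3] yaw 25.03 tilt [-0.0016  0.0012] F [ 0.7 -0.9  0.4] gap 24.0 ff 0.0
t 3.35 p [ 476.9 -315.7   -4.3] yaw 25.03 tilt [-0.0016  0.0012] F [ 0.7 -0.9  0.4] gap 24.0 ff 0.0
t 3.35 p [ 476.9 -315.7   -4.3] yaw 25.03 tilt [-0.0016  0.0012] F [ 0.7 -0.9  0.4] gap 24.0 ff 0.0
t 3.35 p [ 476.9 -315.7   -4.3] yaw 25.03 tilt [-0.0016  0.0012] F [ 0.7 -0.9  0.4] gap 24.0 ff 0.0
t 3.35 p [ 476.9 -315.7   -4.3] yaw 25.03 tilt [-0.0016  0.0012] F [ 0.7 -0.9  0.4] gap 24.0 ff 0.0False
False
False
False
False
False
```

```bash
sed -i 's/sys.exit(f>\(.*\))$/sys.exit(int(f>\1))/' ok.py
python3 -m jog '[[[0,0,0],[0,0,1.5],0.72],[[0,0,0],[0,0,1.5],0.72],[[0,0,0],[0,0,1.5],0.72]]' >/dev/null; python3 ok.py 4 && python3 -m jog '[[[0,0,0],[0,0,1.5],0.72],[[0,0,0],[0,0,1.5],0.72],[[0,0,0],[0,0,1.5],0.72]]' >/dev/null &&  python3 ok.py 4 && python3 -m jog '[[[0,0,0],[0,0,1.5],0.72],[[0,0,0],[0,0,1.5],0.72],[[0,0,0],[0,0,1.5],0.72]]' >/dev/null &&  python3 ok.py 4 && python3 -m jog '[[[0,0,0],[0,0,1.5],0.72],[[0,0,0],[0,0,1.5],0.72],[[0,0,0],[0,0,1.5],0.72]]' >/dev/null &&  python3 ok.py 4 && python3 -m jog '[[[0,0,0],[0,0,1.5],0.72],[[0,0,0],[0,0,1.5],0.72],[[0,0,0],[0,0,1.5],0.72]]' >/dev/null &&  python3 ok.py 4
```

```text
t 3.6 p [ 477.6 -316.2   -4.6] yaw 25.03 tilt [ 0.0002 -0.0002] F [-0.  -0.3  0.3] gap 24.1 ff 0.0
t 3.85 p [ 477.5 -316.1   -6.2] yaw 25.03 tilt [ 0.     -0.0001] F [-1.  -0.2 -0.2] gap 23.5 ff 0.0
t 4.1 p [ 477.4 -316.1   -7.8] yaw 25.03 tilt [-0.0001  0.0001] F [ 0.1  0.5 -0.7] gap 23.9 ff 0.0
t 4.35 p [ 477.8 -316.3   -8.5] yaw 25.03 tilt [ 0.0007 -0.0005] F [-0.8  1.4  4.5] gap 23.6 ff 2.5
```

The tips are 24.2 mm behind the stated TCP at 24 mm gap. Now lift, open, go lower and grip chip 3.

```bash
python3 -m jog '[[[0,0,0],[0,0,-12],0.72],[[0,0,0],[0,0,-12],0.45],[[0,0,0],[0,0,-12],0.45],[[0,0,0],[0,0,-12],0.45],[[0,0,0],[0,0,-12],0.45],[[0,0,0],[0,0,-4],0.45],[[0,0,0],[0,0,4],0.45],[[0,0,0],[0,0,5.5],0.45]]' >/dev/null; python3 ok.py 6 && python3 -m jog '[[[0,0,0],[0,0,0],0.5],[[0,0,0],[0,0,0],0.6],[[0,0,0],[0,0,0],0.66],[[0,0,0],[0,0,0],0.7],[[0,0,0],[0,0,0],0.72],[[0,0,0],[0,0,0],0.72]]' >/dev/null; python3 ok.py 5
```

```text
t 5.02 p [ 476.3 -315.2  -17.2] yaw 25.02 tilt [-0.0029  0.0021] F [ 0.5  0.3 -1. ] gap 47.2 ff 0.0
t 5.52 p [ 477.8 -316.4  -14.1] yaw 25.03 tilt [ 0.0009 -0.0008] F [-0.5 -0.1  2.3] gap 25.2 ff 59.0
```

```bash
python3 -m jog '[[[0,0,5.4],[0,0,0],0.72],[[0,0,10.8],[0,0,0],0.72],[[0,0,16.2],[0,0,0],0.72],[[0,0,21.6],[0,0,0],0.72],[[0,0,21.6],[0,0,0],0.72],[[0,0,21.6],[0,0,0],0.72]]' >/dev/null; python3 ok.py 8; python3 -c "
from h import *
T=lambda x,y:(396.6+.9982*x-.0602*y,-317+.0602*x+.9982*y)
go(*T(81,15),-14,3.45); go(*T(97,15),-14,3.45)"
```

```text
t 6.02 p [ 477.8 -316.4  -14.2] yaw 3.58 tilt [ 0.0008 -0.0007] F [ 0.6 -0.5  3.5] gap 25.8 ff 59.2
turn [0.0, 0.0, 0.1] shift [19.3, -0.0, -0.2]
turn [0.0, 0.0, 0.1] shift [19.2, 16.0, -0.2]
```

```bash
python3 -m jog '[[[0,0,0],[6,0,0],0.72],[[0,0,0],[13,0,0],0.72],[[0,0,0],[19,0,0],0.72],[[0,0,0],[19,6,0],0.72],[[0,0,0],[19,13,0],0.72],[[0,0,0],[19,13,0],0.72],[[0,0,0],[19,13,0],0.72]]' >/dev/null; python3 ok.py 8 && python3 -m jog '[[[0,0,0],[1,0,0],0.72],[[0,0,0],[1,0,0],0.72],[[0,0,0],[1,0,0],0.72]]' >/dev/null && python3 ok.py 8 && python3 -m jog '[[[0,0,0],[1,0,0],0.72],[[0,0,0],[1,0,0],0.72],[[0,0,0],[1,0,0],0.72]]' >/dev/null && python3 ok.py 8  && python3 -m jog '[[[0,0,0],[1,0,0],0.72],[[0,0,0],[1,0,0],0.72],[[0,0,0],[1,0,0],0.72]]' >/dev/null && python3 ok.py 8  && python3 -m jog '[[[0,0,0],[1,0,0],0.72],[[0,0,0],[1,0,0],0.72],[[0,0,0],[1,0,0],0.72]]' >/dev/null && python3 ok.py 8 && python3 -m jog '[[[0,0,0],[1,0,0],0.72],[[0,0,0],[1,0,0],0.72],[[0,0,0],[1,0,0],0.72]]' >/dev/null && python3 ok.py 8
```

```text
t 6.6 p [ 490.  -295.5  -14.2] yaw 3.52 tilt [0.0009 0.0003] F [1.  0.2 6.3] gap 25.8 ff 59.7
t 6.85 p [ 489.8 -295.   -14.2] yaw 3.47 tilt [ 0.0013 -0.0003] F [ 2.3 -1.   5.1] gap 25.6 ff 59.7
t 7.1 p [ 489.6 -294.4  -14.2] yaw 3.45 tilt [ 0.0011 -0.0008] F [ 2.  -2.   5.5] gap 25.7 ff 59.7
t 7.35 p [ 489.4 -293.5  -14.3] yaw 3.45 tilt [ 0.0008 -0.0008] F [ 1.  -2.2  4.8] gap 26.7 ff 41.6
t 7.6 p [ 489.3 -292.9  -14.2] yaw 3.44 tilt [ 0.0008 -0.0015] F [ 0.2 -4.3  5. ] gap 25.9 ff 58.9
t 7.85 p [ 489.3 -292.9  -14.2] yaw 3.42 tilt [ 0.0014 -0.0034] F [ 1.1 -8.   3. ] gap 25.7 ff 59.0
```

```bash
python3 -m jog '[[[0,0,0],[-1,1.5,0],0.72],[[0,0,0],[-1,3,0],0.72],[[0,0,0],[-1,3,0],0.72],[[0,0,0],[-1,3,0],0.72]]' >/dev/null; python3 ok.py 9 && python3 -m jog '[[[0,0,0],[0,1,0],0.72],[[0,0,0],[0,1,0],0.72],[[0,0,0],[0,1,0],0.72]]' >/dev/null && python3 ok.py 9 && python3 -m jog '[[[0,0,0],[0,1,0],0.72],[[0,0,0],[0,1,0],0.72],[[0,0,0],[0,1,0],0.72]]' >/dev/null && python3 ok.py 9  && python3 -m jog '[[[0,0,0],[0,1,0],0.72],[[0,0,0],[0,1,0],0.72],[[0,0,0],[0,1,0],0.72]]' >/dev/null && python3 ok.py 9  && python3 -m jog '[[[0,0,0],[0,1,0],0.72],[[0,0,0],[0,1,0],0.72],[[0,0,0],[0,1,0],0.72]]' >/dev/null && python3 ok.py 9
```

```text
t 8.18 p [ 490.9 -292.8  -14.2] yaw 3.42 tilt [-0.0026 -0.0009] F [-6.6 -2.9  9.7] gap 25.5 ff 59.7
```

```bash
python3 -m jog '[[[0,0,0],[0,0,0],0.72],[[0,0,0],[0,0,0],0.72]]' >/dev/null; python3 ok.py 14 && python3 -m jog '[[[0,0,0],[-0.5,1,-0.5],0.72],[[0,0,0],[-0.5,1,-0.5],0.72],[[0,0,0],[-0.5,1,-0.5],0.72]]' >/dev/null && python3 ok.py 14 && python3 -m jog '[[[0,0,0],[0,1,0],0.72],[[0,0,0],[0,1,0],0.72],[[0,0,0],[0,1,0],0.72]]' >/dev/null && python3 ok.py 14; python3 -c "
from h import *
s=cam('scene'); b=s['img'][260:330,365:455]
cv2.imwrite('pics/g4.png',cv2.resize(b,None,fx=8,fy=8,interpolation=2))"
```

```text
t 8.35 p [ 490.9 -292.8  -14.2] yaw 3.42 tilt [-0.0024 -0.0009] F [-6.3 -3.2 10.5] gap 25.6 ff 59.7
t 8.6 p [ 492.  -292.7  -14.2] yaw 3.43 tilt [-0.0024  0.0001] F [-4.8 -2.3  7.8] gap 25.7 ff 59.4
t 8.85 p [ 492.9 -292.7  -14.2] yaw 3.43 tilt [-0.0028  0.    ] F [-5.1 -1.7  7.9] gap 25.8 ff 59.5
```

View pics/g4.png

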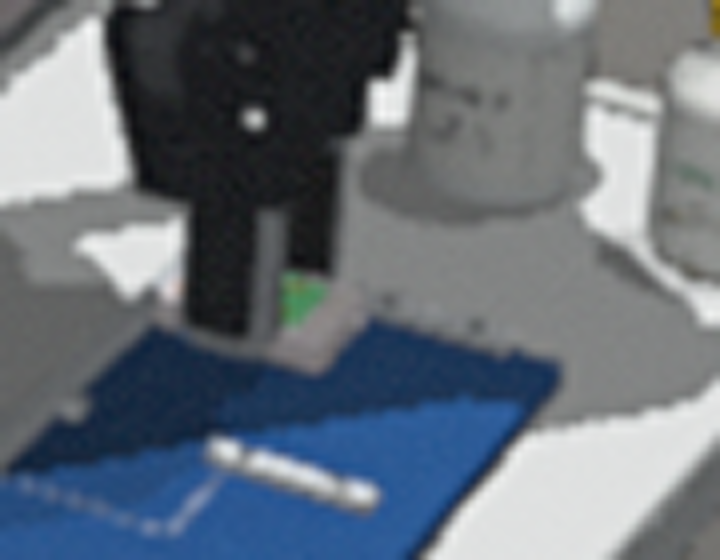

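The picture shows the chip gripped squarely at (270,310). The arm still moves 1 mm per step, so this is drag friction rather than the fence. Continuing.

```bash
python3 -m jog '[[[0,0,0],[0,1,-0.3],0.72],[[0,0,0],[0,1,-0.3],0.72],[[0,0,0],[0,1,-0.3],0.72]]' >/dev/null; python3 ok.py 13 && python3 -m jog '[[[0,0,0],[0,1,0],0.72],[[0,0,0],[0,1,0],0.72],[[0,0,0],[0,1,0],0.72]]' >/dev/null && python3 ok.py 13 && python3 -m jog '[[[0,0,0],[0,1,0],0.72],[[0,0,0],[0,1,0],0.72],[[0,0,0],[0,1,0],0.72]]' >/dev/null && python3 ok.py 14  && python3 -m jog '[[[0,0,0],[0,1,0],0.72],[[0,0,0],[0,1,0],0.72],[[0,0,0],[0,1,0],0.72]]' >/dev/null && python3 ok.py 14 && python3 -m jog '[[[0,0,0],[0,1,0],0.72],[[0,0,0],[0,1,0],0.72],[[0,0,0],[0,1,0],0.72]]' >/dev/null && python3 ok.py 14
```

```text
t 9.15 p [ 493.9 -292.6  -14.2] yaw 3.43 tilt [-0.0027  0.    ] F [-4.6 -3.7  5.8] gap 25.8 ff 59.3
t 9.4 p [ 494.8 -292.5  -14.2] yaw 3.43 tilt [-0.0029  0.0001] F [-5.  -2.5  6.1] gap 26.0 ff 59.3
t 9.65 p [ 495.6 -292.5  -14.2] yaw 3.43 tilt [-0.0033  0.0001] F [-5.4 -2.4  6.7] gap 25.6 ff 59.4
t 9.9 p [ 495.7 -292.5  -14.2] yaw 3.42 tilt [-0.0056  0.0004] F [-10.5  -2.    9.6] gap 25.5 ff 59.7
```

```bash
python3 -m jog '[[[0,0,0],[0,0,0],0.66],[[0,0,0],[0,0,0],0.58],[[0,0,0],[0,0,0],0.5],[[0,0,0],[0,0,0],0.5],[[0,0,0],[0,0,-10],0.5],[[0,0,0],[0,0,-40],0.5],[[0,0,0],[0,0,-60],0.5],[[0,0,0],[0,0,-60],0.5]]' >/dev/null; python3 ok.py 6;  python3 -c "
from h import *
go(328,-315.5,46,18.6)"
```

```text
t 10.57 p [ 500.7 -293.8   52.1] yaw 3.45 tilt [ 0.0075 -0.0049] F [ 1.2 -0.3  1.3] gap 42.6 ff 0.0
turn [0.4, 0.4, -15.2] shift [-11.3, -173.8, 4.9]
```

```bash
python3 -m jog '[[[0,0,-5],[-3,-40,0],0.5],[[0,0,-10],[-6,-80,0],0.5],[[0,0,-15],[-9,-120,0],0.5],[[0,0,-15],[-12,-160,0],0.5],[[0,0,-15],[-12,-170,0],0.5],[[0,0,-15],[-12,-170,0],0.5],[[0,0,-15],[-12,-170,0],0.5],[[0,0,-15],[-12,-170,0],0.5]]' >/dev/null; python3 ok.py 6;  python3 -c "
from h import *
go(328,-315.5,-14.5,18.6)
c=cam('top'); s=cam('scene')
cv2.imwrite('pics/g5.png',np.hstack([cv2.resize(c['img'][190:290,360:440],(400,500),interpolation=2),cv2.resize(s['img'][260:360,345:425],(400,500),interpolation=2)]))"
```

```text
t 11.23 p [ 330.3 -314.5   46.6] yaw 18.46 tilt [ 0.001  -0.0006] F [0.2 1.  0.2] gap 42.9 ff 0.0
turn [0.0, 0.1, -0.1] shift [-0.1, -2.5, 61.1]
```

View pics/g5.png

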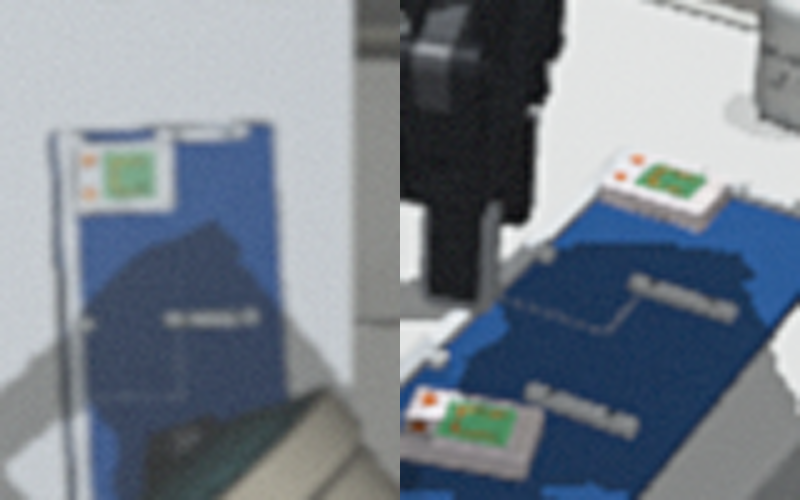

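Chip 3 is flush in its corner at top crop (125,178). Now chip 1.

```bash
python3 -m jog '[[[0,0,0],[0,-2.5,25],0.47],[[0,0,0],[0,-2.5,45],0.47],[[0,0,0],[0,-2.5,57],0.47],[[0,0,0],[0,-2.5,59.5],0.47],[[0,0,0],[0,-2.5,59.5],0.47],[[0,0,0],[0,-2.5,59.5],0.47]]' >/dev/null; python3 ok.py 6 && python3 -m jog '[[[0,0,0],[0,0,0],0.5],[[0,0,0],[0,0,0],0.6],[[0,0,0],[0,0,0],0.66],[[0,0,0],[0,0,0],0.7],[[0,0,0],[0,0,0],0.72],[[0,0,0],[0,0,0],0.72],[[0,0,0],[0,0,0],0.72]]' >/dev/null; python3 ok.py 6 && python3 -m jog '[[[0,0,5],[0,0,0],0.72],[[0,0,10],[0,0,0],0.72],[[0,0,15.1],[0,0,0],0.72],[[0,0,15.1],[0,0,0],0.72],[[0,0,15.1],[0,0,0],0.72]]' >/dev/null; python3 ok.py 8; python3 -c "
from h import *
T=lambda x,y:(398+.9982*x-.0602*y,-316.5+.0602*x+.9982*y)
go(*T(-53,18),-14,3.45)"
```

```text
t 11.83 p [ 327.5 -315.5  -12.7] yaw 18.47 tilt [ 0.0006 -0.0007] F [-0.1 -0.2  0.5] gap 45.3 ff 0.0
t 12.42 p [ 327.2 -315.7  -12.3] yaw 18.42 tilt [ 0.0012 -0.0011] F [-0.7  2.4  6.2] gap 25.3 ff 58.6
t 12.42 p [ 327.2 -315.7  -12.3] yaw 18.42 tilt [ 0.0012 -0.0011] F [-0.7  2.4  6.2] gap 25.3 ff 58.6
turn [0.1, 0.1, 15.0] shift [8.0, 20.3, 1.7]
```

```bash
python3 -m jog '[[[0,0,5],[0,0,-0.5],0.72],[[0,0,10],[0,0,-0.5],0.72],[[0,0,15],[0,0,-0.5],0.72],[[0,0,15],[0,0,-0.5],0.72],[[0,0,15],[0,0,-0.5],0.72]]' >/dev/null; python3 ok.py 8; python3 -c "
from h import *
T=lambda x,y:(398+.9982*x-.0602*y,-316.5+.0602*x+.9982*y)
go(*T(-53,18),-14,3.45)"
```

```text
t 12.83 p [ 327.1 -315.7  -12.2] yaw 3.57 tilt [ 0.001  -0.0012] F [-0.3  0.3  5.4] gap 25.3 ff 59.5
turn [0.1, 0.1, 0.1] shift [12.9, 17.7, 1.8]
```

```bash
python3 -m jog '[[[0,0,0],[5,0,0],0.72],[[0,0,0],[10,4,0],0.72],[[0,0,0],[10,10,0],0.72],[[0,0,0],[10,13,0],0.72],[[0,0,0],[10,13,0],0.72],[[0,0,0],[10,13,0],0.72]]' >/dev/null; python3 ok.py 11 && python3 -m jog '[[[0,0,0],[1,0,0],0.72],[[0,0,0],[1,0,0],0.72],[[0,0,0],[1,0,0],0.72]]' >/dev/null && python3 ok.py 11 && python3 -m jog '[[[0,0,0],[1,0,0],0.72],[[0,0,0],[1,0,0],0.72],[[0,0,0],[1,0,0],0.72]]' >/dev/null && python3 ok.py 11  && python3 -m jog '[[[0,0,0],[1,0,0],0.72],[[0,0,0],[1,0,0],0.72],[[0,0,0],[1,0,0],0.72]]' >/dev/null && python3 ok.py 11  && python3 -m jog '[[[0,0,0],[1,0,0],0.72],[[0,0,0],[1,0,0],0.72],[[0,0,0],[1,0,0],0.72]]' >/dev/null && python3 ok.py 11 && python3 -m jog '[[[0,0,0],[1,0,0],0.72],[[0,0,0],[1,0,0],0.72],[[0,0,0],[1,0,0],0.72]]' >/dev/null && python3 ok.py 11
```

```text
t 13.33 p [ 339.4 -304.5  -12.2] yaw 3.55 tilt [ 0.0002 -0.0007] F [-1.   1.3  7. ] gap 25.1 ff 59.9
t 13.58 p [ 339.4 -303.8  -12.2] yaw 3.52 tilt [ 0.0009 -0.0015] F [-0.3 -1.5  5.2] gap 25.2 ff 59.7
t 13.83 p [ 339.4 -303.   -12.2] yaw 3.49 tilt [ 0.0011 -0.0018] F [-0.2 -3.2  5.6] gap 25.1 ff 59.7
t 14.08 p [ 339.5 -302.9  -12.2] yaw 3.48 tilt [ 0.0016 -0.0037] F [ 0.8 -7.2  2.6] gap 25.4 ff 59.3
t 14.33 p [ 339.4 -302.8  -12. ] yaw 3.47 tilt [ 0.0019 -0.0058] F [  0.8 -10.2   0.9] gap 25.3 ff 59.0
t 14.58 p [ 339.4 -302.7  -11.8] yaw 3.47 tilt [ 0.0023 -0.0079] F [  0.3 -14.6  -0. ] gap 25.4 ff 59.0
```

Rail contact at y ≈ −302.9. Now back off slightly and press +x.

```bash
python3 -m jog '[[[0,0,0],[-2,1,0],0.72],[[0,0,0],[-2,2,0],0.72],[[0,0,0],[-2,2,0],0.72],[[0,0,0],[-2,2,0],0.72]]' >/dev/null; python3 ok.py 15 && python3 -m jog '[[[0,0,0],[0,1,0],0.72],[[0,0,0],[0,1,0],0.72],[[0,0,0],[0,1,0],0.72]]' >/dev/null && python3 ok.py 13 && python3 -m jog '[[[0,0,0],[0,1,0],0.72],[[0,0,0],[0,1,0],0.72],[[0,0,0],[0,1,0],0.72]]' >/dev/null && python3 ok.py 13  && python3 -m jog '[[[0,0,0],[0,1,0],0.72],[[0,0,0],[0,1,0],0.72],[[0,0,0],[0,1,0],0.72]]' >/dev/null && python3 ok.py 13  && python3 -m jog '[[[0,0,0],[0,1,0],0.72],[[0,0,0],[0,1,0],0.72],[[0,0,0],[0,1,0],0.72]]' >/dev/null && python3 ok.py 13 && python3 -m jog '[[[0,0,0],[0,1,0],0.72],[[0,0,0],[0,1,0],0.72],[[0,0,0],[0,1,0],0.72]]' >/dev/null && python3 ok.py 13
```

```text
t 14.92 p [ 340.  -302.8  -12.3] yaw 3.48 tilt [-0.002  -0.0032] F [-7.4 -5.9  7.8] gap 25.2 ff 60.1
t 15.17 p [ 340.9 -302.8  -12.3] yaw 3.47 tilt [-0.0022 -0.0032] F [-7.8 -7.1  8.6] gap 25.2 ff 60.1
```

```bash
python3 -m jog '[[[0,0,0],[-0.8,1,-0.3],0.72],[[0,0,0],[-0.8,1,-0.3],0.72],[[0,0,0],[-0.8,1,-0.3],0.72]]' >/dev/null; python3 ok.py 13 && python3 -m jog '[[[0,0,0],[0,1,0],0.72],[[0,0,0],[0,1,0],0.72],[[0,0,0],[0,1,0],0.72]]' >/dev/null && python3 ok.py 13 && python3 -m jog '[[[0,0,0],[0,1,0],0.72],[[0,0,0],[0,1,0],0.72],[[0,0,0],[0,1,0],0.72]]' >/dev/null && python3 ok.py 13  && python3 -m jog '[[[0,0,0],[0,1,0],0.72],[[0,0,0],[0,1,0],0.72],[[0,0,0],[0,1,0],0.72]]' >/dev/null && python3 ok.py 13  && python3 -m jog '[[[0,0,0],[0,1,0],0.72],[[0,0,0],[0,1,0],0.72],[[0,0,0],[0,1,0],0.72]]' >/dev/null && python3 ok.py 13
```

```text
t 15.42 p [ 342.2 -302.7  -12.2] yaw 3.47 tilt [-0.0016 -0.0015] F [-5.7 -3.9  6.9] gap 24.9 ff 60.0
t 15.67 p [ 343.1 -302.6  -12.2] yaw 3.48 tilt [-0.0019 -0.0015] F [-6.3 -3.4  7.1] gap 25.4 ff 60.1
t 15.92 p [ 344.  -302.5  -12.2] yaw 3.48 tilt [-0.0022 -0.0015] F [-7.  -3.6  8.2] gap 25.2 ff 60.1
t 16.17 p [ 344.  -302.6  -12.3] yaw 3.47 tilt [-0.0044 -0.0013] F [-11.5  -3.1  11.4] gap 25.1 ff 60.5
```

Fence contact at x ≈ 344.0, consistent with 152 mm from the other corner. Release, lift and triangulate the knob.

```bash
python3 -m jog '[[[0,0,0],[0,0,0],0.66],[[0,0,0],[0,0,0],0.58],[[0,0,0],[0,0,0],0.45],[[0,0,0],[0,0,0],0.45],[[0,0,0],[0,0,-20],0.4],[[0,0,0],[0,0,-60],0.4],[[0,0,0],[0,0,-100],0.4],[[0,0,0],[0,0,-140],0.4]]' >/dev/null; python3 -m jog '[[[0,0,0],[40,30,-10],0.4],[[0,0,0],[80,60,-20],0.4],[[0,0,0],[120,90,-30],0.4],[[0,0,0],[160,120,-30],0.4],[[0,0,0],[200,150,-30],0.4],[[0,0,0],[200,150,-30],0.4]]' >/dev/null;python3 ok.py 6;  python3 -c "
from h import *
c=cam('top'); s=cam('scene'); im=c['img']
for z in np.arange(.07,.13,.005):
    p=ray(c,254.7,176.7,z+.011); q=p.copy(); q[2]=z; print(round(z,3),np.round(p*1000,1),np.round(pix(s,q),1))
t=c['img']
for x0 in((378,214,412,240),(378,289,414,316)):
    g=t[x0[1]:x0[3],x0[0]:x0[2]].astype(int); m=((g[...,1]-np.maximum(g[...,2],g[...,0])>12)).astype(np.uint8)
    v,u=np.nonzero(m); print(len(u),u.mean()+x0[0] if len(u) else 0,v.mean()+x0[1] if len(u) else 0)
"
```

```text
t 17.33 p [483.1 -93.1 157.5] yaw 3.46 tilt [0.0004 0.0002] F [ 0.3 -2.2  0. ] gap 51.2 ff 0.0
0.07 [577.7 -33.3  81. ] [310.6 222.2]
0.075 [576.9 -33.7  86. ] [310.5 220.2]
0.08 [576.1 -34.1  91. ] [310.4 218.2]
0.085 [575.3 -34.5  96. ] [310.3 216.1]
0.09 [574.5 -34.9 101. ] [310.2 214.1]
0.095 [573.7 -35.3 106. ] [310.1 212. ]
0.1 [572.8 -35.7 111. ] [310. 210.]
0.105 [572.  -36.1 116. ] [309.9 207.9]
0.11 [571.2 -36.5 121. ] [309.8 205.8]
0.115 [570.4 -36.9 126. ] [309.7 203.7]
0.12 [569.6 -37.3 131. ] [309.6 201.6]
0.125 [568.8 -37.7 136. ] [309.5 199.5]
93 385.5376344086022 224.5483870967742
96 389.4166666666667 299.5
```

The knob triangulates to about (571.5, −36.3) at z ≈ 108, and both chips are seen in their corners. Moving over the knob.

```bash
python3 -c "
from h import *
print(np.round(env.read_state()['joint_pos'],2)); go(572.5,-36,130,-30)"; python3 -m jog '[[[0,0,7],[15,25,0],0.4],[[0,0,14],[30,50,0],0.4],[[0,0,21],[45,75,5],0.4],[[0,0,28],[55,90,10],0.45],[[0,0,33],[61,90,20],0.5],[[0,0,33],[61,90,25],0.5],[[0,0,33],[61,90,25],0.5],[[0,0,33],[61,90,25],0.5]]' >/dev/null; python3 ok.py 6; python3 -c "
from h import *
print(np.round(env.read_state()['joint_pos'],2)); go(572.5,-36,75,-30)"
```

```text
[-0.26 -0.02  1.57  0.    1.59 -0.33]
turn [-0.0, -0.1, 33.8] shift [48.3, 91.7, 27.2]
t 18.1 p [568.  -29.8 132.1] yaw -29.45 tilt [-0.0009 -0.0001] F [-0.2 -0.4  0.6] gap 42.8 ff 0.0
[-0.12  0.21  1.38 -0.    1.55  0.4 ]
turn [-0.0, 0.0, 0.5] shift [-3.1, 7.0, 57.1]
```

```bash
python3 -m jog '[[[0,0,0.5],[-3,7,5],0.5],[[0,0,0.5],[-3,7,5],0.5],[[0,0,0.5],[-3,7,20],0.5],[[0,0,0.5],[-3,7,35],0.5],[[0,0,0.5],[-3,7,50],0.5],[[0,0,0.5],[-3,7,56],0.5],[[0,0,0.5],[-3,7,56],0.5]]' >/dev/null; python3 ok.py 4 && python3 -m jog '[[[0,0,0],[0,0,0],0.6],[[0,0,0],[0,0,0],0.66],[[0,0,0],[0,0,0],0.7],[[0,0,0],[0,0,0],0.76],[[0,0,0],[0,0,0],0.76],[[0,0,0],[0,0,0],0.76]]' >/dev/null; python3 ok.py 8
```

```text
t 18.68 p [572.2 -35.6  74.8] yaw -30.08 tilt [-0.0029  0.0002] F [-0.3  0.6 -0.3] gap 42.8 ff 0.0
t 19.18 p [574.1 -35.5  77.8] yaw -30.07 tilt [ 0.0031 -0.0007] F [ 1.7 -0.1  5.6] gap 22.1 ff 57.0
```

Gripped. Now lift.

```bash
python3 -m jog '[[[0,0,0],[0,0,-4],0.76],[[0,0,0],[0,0,-8],0.76],[[0,0,0],[0,0,-11],0.76],[[0,0,0],[0,0,-13.5],0.76],[[0,0,0],[0,0,-13.5],0.76],[[0,0,0],[0,0,-13.5],0.76]]' >/dev/null; python3 ok.py 30; python3 -m jog '[[[0,0,0],[0,0,-1],0.76],[[0,0,0],[0,0,-1],0.76]]' >/dev/null; python3 ok.py 30
```

```text
t 19.68 p [573.5 -35.5  88.6] yaw -30.08 tilt [ 0.0006 -0.0006] F [ 7.7 -1.5 -7.1] gap 21.4 ff 56.2
t 19.85 p [573.5 -35.5  89.5] yaw -30.08 tilt [ 0.0005 -0.0005] F [ 8.  -2.2 -9. ] gap 21.5 ff 56.1
```

```bash
python3 -m jog '[[[0,0,0],[0,0.5,-1],0.76],[[0,0,0],[0,0.5,-1],0.76],[[0,0,0],[0,0.5,-1],0.76]]' >/dev/null; python3 ok.py 25 && python3 -m jog '[[[0,0,0],[0,0,-1],0.76],[[0,0,0],[0,0,-1],0.76],[[0,0,0],[0,0,-1],0.76]]' >/dev/null; python3 ok.py 30
```

```text
t 20.1 p [573.6 -35.6  90.2] yaw -30.08 tilt [-0.0006 -0.0002] F [ 6.5 -1.9 -7.8] gap 21.6 ff 56.2
t 20.35 p [573.5 -35.6  91.1] yaw -30.08 tilt [-0.0007 -0.0002] F [ 6.2 -0.9 -8.7] gap 21.7 ff 56.1
```

```bash
python3 -m jog '[[[0,0,-6],[0,0,0],0.76],[[0,0,-12],[0,0,0],0.76],[[0,0,-18],[0,0,0],0.76],[[0,0,-18],[0,0,0],0.76]]' >/dev/null; python3 ok.py 25; python3 -c "
from h import *
s=env.read_state(); print(s['wrist_torque'])"
```

```text
t 20.68 p [573.6 -35.6  91.1] yaw -11.76 tilt [-0.0004 -0.0002] F [ 7.2 -1.2 -9.6] gap 21.2 ff 56.2
[-0.36292141 -1.41289913 -0.00749039]
```

```bash
python3 -m jog '[[[0,0,-7],[0,0,0],0.76],[[0,0,-14],[0,0,0],0.76],[[0,0,-21],[0,0,0],0.76],[[0,0,-28],[0,0,0],0.76],[[0,0,-35],[0,0,0],0.76],[[0,0,-42],[0,0,0],0.76],[[0,0,-49],[0,0,0],0.76],[[0,0,-52],[0,0,0],0.76]]' >/dev/null; python3 -m jog '[[[0,0,0],[0,0,0],0.76],[[0,0,0],[0,0,1],0.76],[[0,0,0],[0,0,2],0.76],[[0,0,0],[0,0,3],0.76],[[0,0,0],[0,0,4],0.76],[[0,0,0],[0,0,4],0.76]]' >/dev/null; python3 ok.py 25; python3 -c "
from h import *
s=env.read_state(); print(s['wrist_torque'])"
```

```text
t 21.85 p [573.9 -35.5  87.9] yaw 39.93 tilt [0.0005 0.0001] F [ 5.8 -1.3 -5.8] gap 21.8 ff 56.6
[-0.14430142 -1.1869632  -0.01383771]
```

```bash
python3 -m jog '[[[0,0,0],[0,0,1],0.76],[[0,0,0],[0,0,1],0.76],[[0,0,0],[0,0,1],0.76]]' >/dev/null; python3 ok.py 25;python3 -m jog '[[[0,0,0],[0,0,1],0.76],[[0,0,0],[0,0,1],0.76],[[0,0,0],[0,0,1],0.76]]' >/dev/null; python3 ok.py 25; python3 -m jog '[[[0,0,0],[0,0,0],0.7],[[0,0,0],[0,0,0],0.6],[[0,0,0],[0,0,0],0.5],[[0,0,0],[0,0,0],0.5],[[0,0,0],[0,0,-40],0.5],[[0,0,0],[0,0,-60],0.5],[[0,0,0],[0,0,-60],0.5]]' >/dev/null; python3 ok.py 5
```

```text
t 22.1 p [574.  -35.5  87.7] yaw 39.93 tilt [ 0.001  -0.0001] F [ 5.4 -1.4 -2.1] gap 21.4 ff 57.0
t 22.35 p [574.  -35.5  87.5] yaw 39.93 tilt [ 0.0015 -0.0002] F [ 3.3 -0.5  3.3] gap 21.7 ff 57.5
t 22.93 p [575.7 -35.7 152.4] yaw 39.93 tilt [ 0.0082 -0.0012] F [ 1.3 -0.3  0.9] gap 42.4 ff 0.0
```

The pin rests in the notch at about 10 mm (TCP 87.8 against about 77.8 when down) and carries itself. Next is the post.

```bash
python3 -c "
from h import *
st(); go(499.5,-72.5,130,95)
s=cam('scene'); g=s['img'][180:245,285:335]; m=(g.max(2)<60).astype(np.uint8); n,l,q,c=cv2.connectedComponentsWithStats(m); print([ (q[i]+[285,180,0,0,0]).tolist() for i in range(1,n) if q[i,4]>30])
s0=cv2.imread('pics/scene0.png'); g=s0[180:245,285:335]; m=(g.max(2)<60).astype(np.uint8); n,l,q,c=cv2.connectedComponentsWithStats(m); print([ (q[i]+[285,180,0,0,0]).tolist() for i in range(1,n) if q[i,4]>30])
"
```

```text
t 22.93 p [575.7 -35.7 152.4] yaw 39.93 tilt [ 0.0082 -0.0012] F [ 1.3 -0.3  0.9] gap 42.4 ff 0.0
turn [0.1, 0.5, -55.1] shift [20.8, -82.2, 21.9]
[[305, 197, 11, 12, 103], [285, 234, 42, 11, 185]]
[[305, 201, 11, 12, 98], [285, 234, 18, 11, 115], [304, 239, 22, 6, 49]]
```

The knob shows 4 px (about 10 mm) higher, so it is parked. Moving over the post.

```bash
python3 -m jog '[[[0,0,-7],[5,-25,0],0.5],[[0,0,-14],[10,-50,0],0.5],[[0,0,-21],[20,-80,0],0.5],[[0,0,-28],[20.5,-81,5],0.5],[[0,0,-35],[20.5,-81,10],0.5],[[0,0,-42],[20.5,-81,20],0.5],[[0,0,-49],[20.5,-81,20],0.5],[[0,0,-55],[20.5,-81,20],0.5]]' >/dev/null; python3 -m jog '[[[0,0,0],[0,0,0],0.5],[[0,0,0],[0,0,0],0.5]]' >/dev/null; python3 -c "
from h import *
st(); go(499.5,-72.5,16,95)"
```

```text
t 23.82 p [497.7 -71.6 125.7] yaw 94.75 tilt [-0.002   0.0004] F [ 0.3 -0.8  0.1] gap 42.7 ff 0.0
turn [0.0, -0.1, -0.3] shift [-1.9, -1.1, 109.7]
```

```bash
python3 -m jog '[[[0,0,0],[-1.9,-1.1,30],0.55],[[0,0,0],[-1.9,-1.1,60],0.55],[[0,0,0],[-1.9,-1.1,85],0.55],[[0,0,0],[-1.9,-1.1,103],0.55],[[0,0,0],[-1.9,-1.1,109],0.55],[[0,0,0],[-1.9,-1.1,109],0.55],[[0,0,0],[-1.9,-1.1,109],0.55]]' >/dev/null; python3 ok.py 4 && python3 -m jog '[[[0,0,0],[0,0,0],0.65],[[0,0,0],[0,0,0],0.75],[[0,0,0],[0,0,0],0.85],[[0,0,0],[0,0,0],0.9],[[0,0,0],[0,0,0],0.9],[[0,0,0],[0,0,0],0.9]]' >/dev/null; python3 ok.py 8
```

```text
t 24.4 p [500.7 -72.7  18.5] yaw 94.85 tilt [ 0.0006 -0.0002] F [-0.1  0.1 -0.5] gap 38.4 ff 0.0
t 24.9 p [501.1 -71.8  19.4] yaw 94.93 tilt [0.0022 0.0013] F [-1.1  4.3  5.4] gap 11.5 ff 58.5
```

```bash
python3 -m jog '[[[0,0,0],[8,0,0],0.9],[[0,0,0],[18,0,0],0.9],[[0,0,0],[28,0,0],0.9],[[0,0,0],[38,0,0],0.9],[[0,0,0],[48,0,0],0.9],[[0,0,0],[58,0,0],0.9],[[0,0,0],[66,0,0],0.9],[[0,0,0],[70,0,0],0.9]]' >/dev/null; python3 ok.py 15 && python3 -m jog '[[[0,0,0],[2,0,0],0.9],[[0,0,0],[4,0,0],0.9],[[0,0,0],[4,0,0],0.9],[[0,0,0],[4,0,0],0.9]]' >/dev/null; python3 ok.py 15 && python3 -m jog '[[[0,0,0],[1.5,0,0],0.9],[[0,0,0],[1.5,0,0],0.9],[[0,0,0],[1.5,0,0],0.9]]' >/dev/null; python3 ok.py 15
```

```text
t 25.57 p [431.2 -78.   19.4] yaw 94.92 tilt [0.0034 0.0012] F [1.2 5.6 3.8] gap 11.6 ff 59.6
t 25.9 p [427.4 -78.3  19.4] yaw 94.93 tilt [0.0025 0.0012] F [-1.4  6.   6.7] gap 11.9 ff 59.7
t 26.15 p [426.4 -78.4  19.4] yaw 94.93 tilt [0.0037 0.0013] F [1.9 6.1 4.2] gap 11.5 ff 59.5
```

```bash
python3 -m jog '[[[0,0,0],[1,0,0],0.9],[[0,0,0],[1,0,0],0.9],[[0,0,0],[1,0,0],0.9]]' >/dev/null; python3 ok.py 15; python3 -m jog '[[[0,0,0],[0,0,0],0.8],[[0,0,0],[0,0,0],0.6],[[0,0,0],[0,0,0],0.5],[[0,0,0],[0,0,0],0.5],[[0,0,0],[0,0,-40],0.5],[[0,0,0],[0,0,-80],0.5],[[0,0,0],[0,0,-110],0.5],[[0,0,0],[0,0,-110],0.5]]' >/dev/null; python3 ok.py 5; python3 -c "
from h import *
go(344,-302.5,90,3.45)"
```

```text
t 26.4 p [426.4 -78.4  19.4] yaw 94.93 tilt [0.0064 0.0014] F [7.3 5.6 0.3] gap 11.2 ff 59.0
t 27.07 p [427.2 -80.2 134.9] yaw 94.91 tilt [ 0.0113 -0.0034] F [ 0.7 -0.8 -0. ] gap 43.0 ff 0.0
turn [0.3, 0.7, 91.5] shift [102.4, -214.1, 44.7]
```

The drawer is fully out (75 mm travel, against its stop). Move to chip 1 and look at the drawer on the way.

```bash
python3 -m jog '[[[0,0,7],[13,-27,0],0.5],[[0,0,14],[26,-54,0],0.5],[[0,0,21],[39,-81,0],0.5],[[0,0,28],[52,-107,0],0.5],[[0,0,35],[65,-134,0],0.5],[[0,0,42],[77,-160,0],0.5],[[0,0,49],[90,-187,0],0.5],[[0,0,56],[102,-212,0],0.5]]' >/dev/null; python3 -m jog '[[[0,0,7],[0,0,0],0.5],[[0,0,14],[0,0,0],0.5],[[0,0,21],[0,0,0],0.5],[[0,0,28],[0,0,0],0.5],[[0,0,35],[0,0,0],0.5],[[0,0,35],[0,0,0],0.5]]' >/dev/null; python3 ok.py 5; python3 -c "
from h import *
go(344,-302.5,-12.5,3.45)
c=cam('top'); s=cam('scene')
cv2.imwrite('pics/top1.png',c['img']);cv2.imwrite('pics/scene1.png',s['img'])
a=cv2.resize(c['img'][150:260,205:345],(560,440),interpolation=2); cv2.imwrite('pics/d1.png',cv2.resize(c['img'][155:260,205:345],None,fx=5.5,fy=5.5,interpolation=2))
for x0 in((378,214,412,240),(378,289,414,316)):
    g=c['img'][x0[1]:x0[3],x0[0]:x0[2]].astype(int); m=((g[...,1]-np.maximum(g[...,2],g[...,0])>12)).astype(np.uint8)
    v,u=np.nonzero(m); print(len(u),u.mean()+x0[0] if len(u) else 0,v.mean()+x0[1] if len(u) else 0)
"
```

```text
t 28.23 p [ 340.3 -299.2  127.3] yaw 3.66 tilt [-0.0006  0.0004] F [-0.4  0.9 -0.1] gap 42.8 ff 0.0
turn [-0.0, -0.0, 0.2] shift [-3.6, 3.5, 139.8]
95 385.4947368421053 224.6421052631579
0 0 0
```

View pics/d1.png

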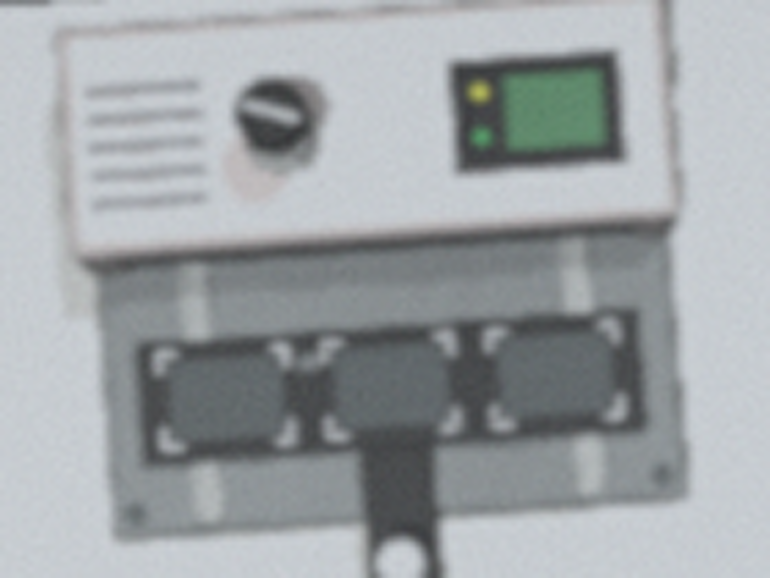

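The drawer is out with three empty nests, at crop (226,396), (391,384) and (556,373), the post at (400,558), and the knob mark turned. I'll measure the nest centres from the bracket blobs.

```bash
python3 - <<'E'
from h import *
c=cam("top"); im=cv2.imread("pics/top1.png"); g=cv2.cvtColor(im,cv2.COLOR_BGR2GRAY); big=cv2.resize(g[155:260,205:345],None,fx=4,fy=4,interpolation=2)
f=4/5.5; out=[]
toW=lambda u,v,z: ray(c,(u+.5)/4-.5+205,(v+.5)/4-.5+155,z)[:2]*1000
for k in((163,360,281,352,172,440,288,432),(329,350,447,340,336,428,453,420),(494,338,610,330,503,416,617,408)):
    P=[]
    for i in range(4):
        u,v=k[2*i]*f,k[2*i+1]*f; r=13; x,y=int(u)-r,int(v)-r; w=big[y:y+2*r,x:x+2*r].astype(float)
        m=np.clip(w-np.percentile(w,70),0,None); Y,X=np.mgrid[:2*r,:2*r]; P.append(toW(x+(X*m).sum()/m.sum(),y+(Y*m).sum()/m.sum(),.0285))
    P=np.array(P); print(np.round(P,1).tolist(),np.round(P.mean(0),1)); out.append(P.mean(0))
out=np.array(out); d=out[0]-out[2]; print("yaw",np.degrees(np.arctan2(-d[0],d[1])),np.linalg.norm(d)/2)
u,v=400*f,558*f; print("post",toW(u,v,.062))
E
```

```text
[[498.9, 10.3], [501.8, -33.2], [468.0, 7.5], [471.4, -35.6]] [485.  -12.7]
[[503.5, -49.3], [507.2, -92.7], [472.9, -52.4], [477.0, -95.2]] [490.1 -72.4]
[[508.8, -109.5], [512.6, -152.4], [477.6, -112.8], [482.5, -155.3]] [ 495.4 -132.5]
yaw 4.948809607707885 60.11137224269204
post [426.25547095 -78.57104883]
```

The measured post position agrees with where it was felt. Now grip chip 1.

```bash
python3 -m jog '[[[0,0,0.2],[-3,3,30],0.45],[[0,0,0.2],[-3,3,60],0.45],[[0,0,0.2],[-3,3,90],0.45],[[0,0,0.2],[-3,3,100],0.45],[[0,0,0.2],[-3,3,100],0.45],[[0,0,0.2],[-3,3,100],0.45]]' >/dev/null; python3 ok.py 5;  python3 -c "
from h import *
go(344,-302.5,-14,3.5)
s=cam('scene'); g=s['img'].astype(int); m=((g[...,1]-np.maximum(g[...,2],g[...,0])>20)).astype(np.uint8); n,l,q,c=cv2.connectedComponentsWithStats(m[260:370,320:440]); print([(np.round(ray(s,c[i][0]+320,c[i][1]+260,.016)*1000),q[i,4]) for i in range(1,n) if q[i,4]>25])"
```

```text
t 28.88 p [ 344.1 -302.3   28.6] yaw 3.8 tilt [ 0.0002 -0.0003] F [ 0.2 -0.5  1. ] gap 46.8 ff 0.0
turn [0.0, 0.0, 0.3] shift [-0.2, -0.1, 42.6]
[(array([ 495., -295.,   16.]), np.int32(43)), (array([ 344., -304.,   16.]), np.int32(87))]
```

```bash
python3 -m jog '[[[0,0,0.3],[0,0,15],0.45],[[0,0,0.3],[0,0,30],0.45],[[0,0,0.3],[0,0,40],0.45],[[0,0,0.3],[0,0,42.5],0.45],[[0,0,0.3],[0,0,42.5],0.45],[[0,0,0.3],[0,0,42.5],0.45]]' >/dev/null; python3 ok.py 5 && python3 -m jog '[[[0,0,0],[0,0,0],0.5],[[0,0,0],[0,0,0],0.6],[[0,0,0],[0,0,0],0.66],[[0,0,0],[0,0,0],0.7],[[0,0,0],[0,0,0],0.72],[[0,0,0],[0,0,0],0.72],[[0,0,0],[0,0,0],0.72]]' >/dev/null; python3 ok.py 15 && python3 -m jog '[[[0,0,0],[0,0,-10],0.72],[[0,0,0],[0,0,-25],0.72],[[0,0,0],[0,0,-50],0.72],[[0,0,0],[0,0,-80],0.72],[[0,0,0],[0,0,-80],0.72],[[0,0,0],[0,0,-80],0.72]]' >/dev/null; python3 ok.py 8; python3 -c "
from h import *
go(485,-12.7,66,4.95)
go(490.1,-72.4,66,4.95)
go(495.4,-132.5,66,4.95)"
```

```text
t 29.43 p [ 344.4 -302.6  -13.5] yaw 3.44 tilt [ 0.0012 -0.0012] F [-0.3 -0.3 -0.2] gap 47.0 ff 0.0
t 30.02 p [ 344.  -302.3  -13.7] yaw 3.43 tilt [ 0.0002 -0.0007] F [-2.2  3.1  6.4] gap 26.0 ff 58.7
t 30.52 p [ 344.8 -302.9   67.7] yaw 3.43 tilt [ 0.0033 -0.0031] F [ 0.4 -0.3 -0.6] gap 25.3 ff 60.0
turn [0.2, 0.2, -1.5] shift [281.3, 157.3, 1.2]
turn [0.2, 0.2, -1.5] shift [221.4, 158.8, 1.4]
turn [0.2, 0.2, -1.5] shift [161.0, 160.5, 1.6]
```

```bash
python3 -m jog '[[[0,0,0],[20,14,0],0.72],[[0,0,0],[48,35,0],0.72],[[0,0,0],[78,56,0],0.72],[[0,0,0],[108,78,0],0.72],[[0,0,-0.5],[138,99,0],0.72],[[0,0,-1],[168,121,0],0.72],[[0,0,-1.5],[198,142,0],0.72],[[0,0,-1.5],[215,154,0],0.72]]' >/dev/null; python3 -m jog '[[[0,0,0],[6,4.5,0],0.72],[[0,0,0],[6,4.5,0],0.72],[[0,0,0],[6,4.5,0],0.72],[[0,0,0],[6,4.5,0],0.72]]' >/dev/null; python3 ok.py 8; python3 -c "
from h import *
go(490.1,-72.4,5,4.95)"
```

```text
t 31.52 p [487.9 -72.8  64.8] yaw 4.85 tilt [-0.0012 -0.0002] F [-0.1  0.8  0.2] gap 25.5 ff 60.0
turn [-0.1, 0.0, -0.1] shift [0.2, 2.3, 59.8]
```

```bash
python3 -m jog '[[[0,0,0],[0.2,2.2,15],0.72],[[0,0,0],[0.2,2.2,30],0.72],[[0,0,0],[0.2,2.2,45],0.72],[[0,0,0],[0.2,2.2,54],0.72],[[0,0,0],[0.2,2.2,54],0.72],[[0,0,0],[0.2,2.2,54],0.72],[[0,0,0],[0.2,2.2,54],0.72]]' >/dev/null; python3 ok.py 8; python3 -c "
from h import *
go(490.1,-72.4,5,4.95)"
```

```text
t 32.1 p [491.3 -72.   12.3] yaw 4.89 tilt [ 0.0015 -0.0004] F [-0.7 -0.1 -0.4] gap 25.6 ff 60.0
turn [0.1, 0.0, -0.1] shift [-0.3, -1.3, 7.3]
```

```bash
python3 -m jog '[[[0,0,0],[0,0,0],0.72],[[0,0,0],[0,0,0],0.72]]' >/dev/null; python3 -c "
from h import *
st(); go(490.1,-72.4,5,4.95)"
```

```text
t 32.27 p [491.4 -71.6  12.2] yaw 4.92 tilt [ 0.0016 -0.0005] F [ 0.   0.2 -0.8] gap 25.7 ff 60.0
turn [0.1, 0.0, -0.0] shift [-0.6, -1.4, 7.2]
```

```bash
python3 -m jog '[[[0,0,0],[-0.6,-1.4,0],0.72],[[0,0,0],[-0.6,-1.4,2],0.72],[[0,0,0],[-0.6,-1.4,4],0.72],[[0,0,0],[-0.6,-1.4,4],0.72],[[0,0,0],[-0.6,-1.4,4],0.72]]' >/dev/null; python3 ok.py 7 && python3 -m jog '[[[0,0,0],[0,0,1],0.72],[[0,0,0],[0,0,1.5],0.72],[[0,0,0],[0,0,1.5],0.72]]' >/dev/null; python3 ok.py 7 && python3 -m jog '[[[0,0,0],[0,0,1],0.72],[[0,0,0],[0,0,1.5],0.72],[[0,0,0],[0,0,1.5],0.72]]' >/dev/null; python3 ok.py 7 && python3 -m jog '[[[0,0,0],[0,0,1],0.72],[[0,0,0],[0,0,1.5],0.72],[[0,0,0],[0,0,1.5],0.72]]' >/dev/null; python3 ok.py 7 && python3 -m jog '[[[0,0,0],[0,0,1],0.72],[[0,0,0],[0,0,1.5],0.72],[[0,0,0],[0,0,1.5],0.72]]' >/dev/null; python3 ok.py 7
```

```text
t 32.68 p [489.4 -72.1   7.1] yaw 4.93 tilt [-0.0004  0.    ] F [ 0.9  0.2 -0.5] gap 25.4 ff 60.0
t 32.93 p [489.7 -72.1   5.8] yaw 4.93 tilt [ 0.0003 -0.0001] F [-0.1 -0.5 -0.1] gap 25.4 ff 60.0
t 33.18 p [489.6 -72.2   4.3] yaw 4.93 tilt [ 0.0003 -0.0001] F [ 1.4 -1.  -1.3] gap 26.0 ff 60.0
t 33.43 p [489.6 -72.2   2.8] yaw 4.93 tilt [ 0.0003 -0.0001] F [1.2 0.7 0.2] gap 25.3 ff 60.0
t 33.68 p [490.  -72.2   2.2] yaw 4.93 tilt [ 0.001  -0.0002] F [-1.7  1.2  5.7] gap 25.5 ff 60.7
```

Floor contact came at exactly the predicted height, so the chip is in nest 2. Release, then go to chip 3.

```bash
python3 -m jog '[[[0,0,0],[0,0,-0.5],0.68],[[0,0,0],[0,0,-0.5],0.6],[[0,0,0],[0,0,-0.5],0.52],[[0,0,0],[0,0,-0.5],0.52],[[0,0,0],[0,0,-10],0.52],[[0,0,0],[0,0,-40],0.52],[[0,0,0],[0,0,-70],0.5],[[0,0,0],[0,0,-70],0.5]]' >/dev/null; python3 ok.py 6; python3 -m jog '[[[0,0,0],[-35,0,0],0.45],[[0,0,0],[-70,0,0],0.45],[[0,0,0],[-105,0,0],0.45],[[0,0,0.5],[-140,0,0],0.45],[[0,0,1],[-175,0,0],0.45],[[0,0,1.5],[-205,-10,0],0.45],[[0,0,1.5],[-218,-12,0],0.45],[[0,0,1.5],[-218,-12,0],0.45]]' >/dev/null; python3 -m jog '[[[0,0,0],[0,0,0],0.45],[[0,0,0],[0,0,0],0.45]]' >/dev/null; python3 ok.py 5; python3 -c "
from h import *
go(495.7,-292.5,-14,3.5)
c=cam('top'); g=c['img'].astype(int); m=((g[...,1]-np.maximum(g[...,2],g[...,0])>12)).astype(np.uint8); n,l,q,e=cv2.connectedComponentsWithStats(m[200:330,230:415])
print([(np.round(e[i]+[230,200],1),np.round(ray(c,e[i][0]+230,e[i][1]+200,.016)*1000),q[i,4]) for i in range(1,n) if q[i,4]>25])
s=cam('scene'); g=s['img'].astype(int); m=((g[...,1]-np.maximum(g[...,2],g[...,0])>20)).astype(np.uint8); n,l,q,c=cv2.connectedComponentsWithStats(m[230:370,240:440]); print([(np.round(ray(s,c[i][0]+240,c[i][1]+230,.016)*1000),np.round(ray(s,c[i][0]+240,c[i][1]+230,.032)*1000),q[i,4]) for i in range(1,n) if q[i,4]>25])"
```

```text
t 34.35 p [492.9 -72.9  78.2] yaw 4.93 tilt [ 0.0102 -0.0024] F [0.5 0.2 0.7] gap 42.8 ff 0.0
t 35.18 p [ 496.6 -289.1   71.4] yaw 3.49 tilt [0.     0.0005] F [0.7 1.1 0. ] gap 46.9 ff 0.0
turn [0.0, -0.0, -0.0] shift [-3.4, -1.1, 85.4]
[(array([276.2, 225. ]), array([491., -73.,  16.]), np.int32(97))]
[(array([697., -61.,  16.]), array([664., -82.,  32.]), np.int32(57)), (array([516., -54.,  16.]), array([490., -75.,  32.]), np.int32(28)), (array([ 495., -295.,   16.]), array([ 470., -308.,   32.]), np.int32(51))]
```

```bash
python3 -m jog '[[[0,0,0],[-3.4,-1,25],0.45],[[0,0,0],[-3.4,-1,50],0.45],[[0,0,0],[-3.4,-1,70],0.45],[[0,0,0],[-3.4,-1,82],0.45],[[0,0,0],[-3.4,-1,85],0.45],[[0,0,0],[-3.4,-1,85],0.45],[[0,0,0],[-3.4,-1,85],0.45]]' >/dev/null; python3 ok.py 5 && python3 -m jog '[[[0,0,0],[0,0,0],0.5],[[0,0,0],[0,0,0],0.6],[[0,0,0],[0,0,0],0.66],[[0,0,0],[0,0,0],0.7],[[0,0,0],[0,0,0],0.72],[[0,0,0],[0,0,0],0.72],[[0,0,0],[0,0,0],0.72]]' >/dev/null; python3 ok.py 15 && python3 -m jog '[[[0,0,0],[0,0,-10],0.72],[[0,0,0],[0,0,-25],0.72],[[0,0,0],[0,0,-50],0.72],[[0,0,0],[0,0,-80],0.72],[[0,0,0],[0,0,-80],0.72],[[0,0,0],[0,0,-80],0.72]]' >/dev/null; python3 ok.py 8; python3 -c "
from h import *
go(495.4,-132.5,66,4.95)"
```

```text
t 35.87 p [ 496.4 -294.   -12.3] yaw 3.46 tilt [ 0.0017 -0.0012] F [ 0.2 -0.5  0.7] gap 47.1 ff 0.0
t 36.45 p [ 495.8 -294.2  -12.3] yaw 3.42 tilt [ 0.0008 -0.0009] F [-2.6  1.1  7. ] gap 25.6 ff 58.6
t 36.95 p [ 496.8 -294.6   69.2] yaw 3.43 tilt [ 0.0043 -0.0028] F [-1.   0.7 -1.4] gap 25.2 ff 59.4
turn [0.2, 0.2, -1.5] shift [161.9, 8.3, 2.8]
```

```bash
python3 -m jog '[[[0,0,0],[20,2,0],0.72],[[0,0,0],[48,3,0],0.72],[[0,0,0],[78,5,0],0.72],[[0,0,0],[108,6,0],0.72],[[0,0,-0.5],[138,8,0],0.72],[[0,0,-1],[155,8.4,0],0.72],[[0,0,-1.5],[160,8.4,0],0.72],[[0,0,-1.5],[160,8.4,0],0.72]]' >/dev/null; python3 -m jog '[[[0,0,0],[0,0,15],0.72],[[0,0,0],[0,0,30],0.72],[[0,0,0],[0,0,45],0.72],[[0,0,0],[0,0,52],0.72],[[0,0,0],[0,0,52],0.72],[[0,0,0],[0,0,52],0.72],[[0,0,0],[0,0,52],0.72]]' >/dev/null; python3 ok.py 8; python3 -m jog '[[[0,0,0],[0,0,0],0.72],[[0,0,0],[0,0,0],0.72]]' >/dev/null; python3 -c "
from h import *
st(); go(495.3,-134.2,9,4.95)"
```

```text
t 38.2 p [ 494.9 -134.2   15.2] yaw 4.89 tilt [ 0.0012 -0.0006] F [-0.7 -0.4 -0.4] gap 25.2 ff 59.4
t 38.37 p [ 494.9 -133.9   15.2] yaw 4.92 tilt [ 0.0015 -0.0007] F [-0.3  0.2  0. ] gap 25.0 ff 59.4
turn [0.1, 0.0, -0.0] shift [-0.3, 0.4, 6.2]
```

```bash
python3 -m jog '[[[0,0,0],[-0.3,0.4,2],0.72],[[0,0,0],[-0.3,0.4,4],0.72],[[0,0,0],[-0.3,0.4,5.5],0.72],[[0,0,0],[-0.3,0.4,5.5],0.72],[[0,0,0],[-0.3,0.4,5.5],0.72]]' >/dev/null; python3 ok.py 7 && python3 -m jog '[[[0,0,0],[0,0,1],0.72],[[0,0,0],[0,0,1.5],0.72],[[0,0,0],[0,0,1.5],0.72]]' >/dev/null; python3 ok.py 7 && python3 -m jog '[[[0,0,0],[0,0,1],0.72],[[0,0,0],[0,0,1.5],0.72],[[0,0,0],[0,0,1.5],0.72]]' >/dev/null; python3 ok.py 7 && python3 -m jog '[[[0,0,0],[0,0,1],0.72],[[0,0,0],[0,0,1.5],0.72],[[0,0,0],[0,0,1.5],0.72]]' >/dev/null; python3 ok.py 7 && python3 -m jog '[[[0,0,0],[0,0,1],0.72],[[0,0,0],[0,0,1.5],0.72],[[0,0,0],[0,0,1.5],0.72]]' >/dev/null; python3 ok.py 7
```

```text
t 38.78 p [ 494.6 -133.8    8.6] yaw 4.93 tilt [-0.0004  0.    ] F [ 0.6 -0.3 -1. ] gap 25.1 ff 59.4
t 39.03 p [ 495.  -133.9    7.4] yaw 4.93 tilt [ 0.0008 -0.0002] F [ 1.3 -0.9 -0.7] gap 25.4 ff 59.4
t 39.28 p [ 495.  -133.9    5.9] yaw 4.92 tilt [ 0.0007 -0.0002] F [ 1.5  0.4 -0.7] gap 25.3 ff 59.5
t 39.53 p [ 495.  -133.9    4.4] yaw 4.93 tilt [ 0.0007 -0.0002] F [3.7 0.2 0.1] gap 25.2 ff 59.5
t 39.78 p [ 495.1 -133.9    3.7] yaw 4.93 tilt [ 0.0007 -0.0002] F [-0.9  1.   6.3] gap 25.2 ff 60.2
```

```bash
python3 -m jog '[[[0,0,0],[0,0,-0.5],0.68],[[0,0,0],[0,0,-0.5],0.6],[[0,0,0],[0,0,-0.5],0.52],[[0,0,0],[0,0,-0.5],0.52],[[0,0,0],[0,0,-10],0.52],[[0,0,0],[0,0,-40],0.52],[[0,0,0],[0,0,-75],0.5],[[0,0,0],[0,0,-100],0.5]]' >/dev/null; python3 ok.py 6; python3 -m jog '[[[0,0,0],[-30,-28,0],0.5],[[0,0,0],[-60,-55,0],0.5],[[0,0,0],[-90,-85,0],0.5],[[0,0,0],[-120,-110,0],0.5],[[0,0,0],[-120,-110,0],0.5],[[0,0,0],[-120,-110,0],0.5]]' >/dev/null; python3 ok.py 5; python3 -c "
from h import *
c=cam('top'); s=cam('scene'); cv2.imwrite('pics/top2.png',c['img'])
cv2.imwrite('pics/d2.png',np.hstack([cv2.resize(c['img'][155:255,230:330],(400,400),interpolation=2),cv2.resize(s['img'][195:295,240:340],(400,400),interpolation=2)]))
go(426.4,-78.4,130,94.93)"
```

```text
t 40.45 p [ 495.1 -134.   106. ] yaw 4.93 tilt [ 0.0017 -0.0008] F [ 0.4  0.7 -0.1] gap 42.7 ff 0.0
t 40.95 p [ 394.4 -264.3  103.5] yaw 4.69 tilt [ 0.0004 -0.0004] F [ 0.1  0.6 -0.3] gap 42.6 ff 0.0
turn [0.0, 0.0, -90.0] shift [180.8, 46.4, -26.7]
```

View pics/d2.png

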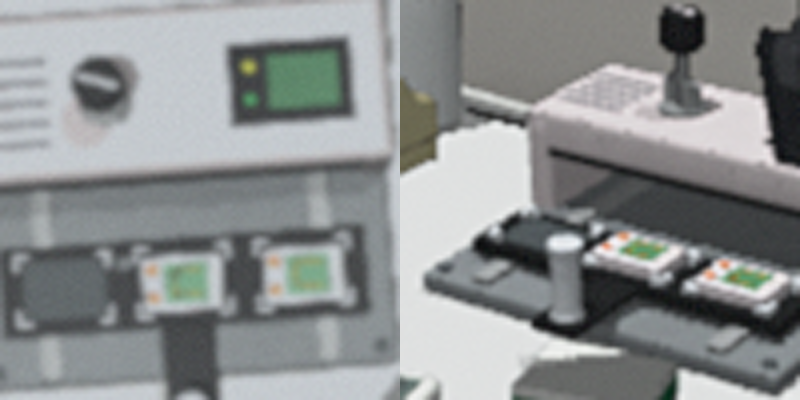

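Both chips lie flat inside nests 2 and 3 (top crop (182,280) and (303,272)), and the pin is still up. Now push the drawer home.

```bash
python3 -m jog '[[[0,0,-7],[23,6,-3],0.5],[[0,0,-14],[46,12,-7],0.5],[[0,0,-21],[69,18,-10],0.5],[[0,0,-28],[92,24,-13],0.5],[[0,0,-35],[115,30,-16],0.5],[[0,0,-42],[138,36,-20],0.5],[[0,0,-49],[160,42,-23],0.5],[[0,0,-56],[180,46,-26],0.5]]' >/dev/null;  python3 -m jog '[[[0,0,-7],[0,0,0],0.5],[[0,0,-14],[0,0,0],0.5],[[0,0,-21],[0,0,0],0.5],[[0,0,-28],[0,0,0],0.5],[[0,0,-34],[0,0,0],0.5],[[0,0,-34],[0,0,0],0.5],[[0,0,-34],[0,0,0],0.5]]' >/dev/null; python3 ok.py 5; python3 -c "
from h import *
go(426.4,-78.4,19.4,94.93)"
```

```text
t 42.3 p [426.  -78.5 128.9] yaw 94.86 tilt [-0.      0.0001] F [-0.7 -0.3  0.6] gap 42.6 ff 0.0
turn [0.0, -0.0, -0.1] shift [-0.4, 0.1, 109.5]
```

```bash
python3 -m jog '[[[0,0,0],[-0.4,0,30],0.55],[[0,0,0],[-0.4,0,60],0.55],[[0,0,0],[-0.4,0,85],0.55],[[0,0,0],[-0.4,0,103],0.55],[[0,0,0],[-0.4,0,109],0.55],[[0,0,0],[-0.4,0,109],0.55],[[0,0,0],[-0.4,0,109],0.55]]' >/dev/null; python3 ok.py 4 && python3 -m jog '[[[0,0,0],[0,0,0],0.65],[[0,0,0],[0,0,0],0.75],[[0,0,0],[0,0,0],0.85],[[0,0,0],[0,0,0],0.9],[[0,0,0],[0,0,0],0.9],[[0,0,0],[0,0,0],0.9]]' >/dev/null; python3 ok.py 8 && python3 -m jog '[[[0,0,0],[-6,0,0],0.9],[[0,0,0],[-15,0,0],0.9],[[0,0,0],[-25,0,0],0.9],[[0,0,0],[-35,0,0],0.9],[[0,0,0],[-45,0,0],0.9],[[0,0,0],[-55,0,0],0.9],[[0,0,0],[-64,0,0],0.9],[[0,0,0],[-70,0,0],0.9]]' >/dev/null; python3 ok.py 15 && python3 -m jog '[[[0,0,0],[-1.5,0,0],0.9],[[0,0,0],[-3,0,0],0.9],[[0,0,0],[-3,0,0],0.9],[[0,0,0],[-3,0,0],0.9]]' >/dev/null; python3 ok.py 10 && python3 -m jog '[[[0,0,0],[-1,0,0],0.9],[[0,0,0],[-1,0,0],0.9],[[0,0,0],[-1,0,0],0.9]]' >/dev/null; python3 ok.py 10 && python3 -m jog '[[[0,0,0],[-1,0,0],0.9],[[0,0,0],[-1,0,0],0.9],[[0,0,0],[-1,0,0],0.9]]' >/dev/null; python3 ok.py 10
```

```text
t 42.88 p [426.8 -79.4  20.7] yaw 94.88 tilt [ 0.0009 -0.0003] F [-0.2 -0.5 -0.5] gap 38.7 ff 0.0
t 43.38 p [427.2 -78.4  21.3] yaw 94.93 tilt [0.0023 0.0024] F [0.1 7.5 6.4] gap 11.5 ff 58.5
t 43.38 p [427.2 -78.4  21.3] yaw 94.93 tilt [0.0023 0.0024] F [0.1 7.5 6.4] gap 11.5 ff 58.5
t 43.72 p [430.3 -78.1  21.3] yaw 94.93 tilt [0.0025 0.0024] F [-0.9  8.4  6.5] gap 11.3 ff 58.6
t 43.72 p [430.3 -78.1  21.3] yaw 94.93 tilt [0.0025 0.0024] F [-0.9  8.4  6.5] gap 11.3 ff 58.6
t 43.72 p [430.3 -78.1  21.3] yaw 94.93 tilt [0.0025 0.0024] F [-0.9  8.4  6.5] gap 11.3 ff 58.6
```

```bash
python3 -m jog '[[[0,0,0],[0,1,0],0.9],[[0,0,0],[-10,1,0],0.9],[[0,0,0],[-20,1,0],0.9],[[0,0,0],[-30,1,0],0.9],[[0,0,0],[-40,1,0],0.9],[[0,0,0],[-50,1,0],0.9],[[0,0,0],[-59,1,0],0.9],[[0,0,0],[-66,1,0],0.9]]' >/dev/null; python3 ok.py 15 && python3 -m jog '[[[0,0,0],[-1.5,0,0],0.9],[[0,0,0],[-3,0,0],0.9],[[0,0,0],[-3,0,0],0.9],[[0,0,0],[-3,0,0],0.9]]' >/dev/null; python3 ok.py 14 && python3 -m jog '[[[0,0,0],[-1,0,0],0.9],[[0,0,0],[-1,0,0],0.9],[[0,0,0],[-1,0,0],0.9]]' >/dev/null; python3 ok.py 14 && python3 -m jog '[[[0,0,0],[-1,0,0],0.9],[[0,0,0],[-1,0,0],0.9],[[0,0,0],[-1,0,0],0.9]]' >/dev/null; python3 ok.py 14;  python3 -m jog '[[[0,0,0],[-1,0,0],0.9],[[0,0,0],[-1,0,0],0.9],[[0,0,0],[-1,0,0],0.9]]' >/dev/null; python3 ok.py 14
```

```text
t 44.38 p [496.3 -72.3  21.4] yaw 94.92 tilt [0.0021 0.0004] F [-2.2  3.   7.3] gap 11.2 ff 58.8
t 44.72 p [499.1 -72.   21.3] yaw 94.93 tilt [0.0033 0.0004] F [0.7 3.7 4.4] gap 11.1 ff 58.9
t 44.97 p [499.8 -71.9  21.3] yaw 94.93 tilt [0.0026 0.0004] F [-0.6  3.9  5.9] gap 11.2 ff 59.0
t 45.22 p [500.7 -71.9  21.3] yaw 94.92 tilt [0.0025 0.0004] F [-1.2  3.   5.7] gap 11.1 ff 59.0
t 45.47 p [501.7 -71.8  21.3] yaw 94.92 tilt [0.0024 0.0004] F [-1.4  2.7  6.5] gap 10.8 ff 59.0
```

```bash
python3 -m jog '[[[0,0,0],[-1,0,0],0.9],[[0,0,0],[-1,0,0],0.9],[[0,0,0],[-1,0,0],0.9]]' >/dev/null; python3 ok.py 10 && python3 -m jog '[[[0,0,0],[-1,0,0],0.9],[[0,0,0],[-1,0,0],0.9],[[0,0,0],[-1,0,0],0.9]]' >/dev/null; python3 ok.py 10
```

```text
t 45.72 p [501.7 -71.8  21.3] yaw 94.92 tilt [-0.0002  0.0003] F [-6.3  3.  10.3] gap 10.9 ff 59.5
t 45.72 p [501.7 -71.8  21.3] yaw 94.92 tilt [-0.0002  0.0003] F [-6.3  3.  10.3] gap 10.9 ff 59.5
```

The drawer is home against its stop. Release and return to the knob.

```bash
python3 -m jog '[[[0,0,0],[0.8,0,0],0.9],[[0,0,0],[0.8,0,0],0.75],[[0,0,0],[0.8,0,0],0.55],[[0,0,0],[0.8,0,0],0.55],[[0,0,0],[0.8,0,-35],0.5],[[0,0,0],[0.8,0,-70],0.5],[[0,0,0],[0.8,0,-110],0.5],[[0,0,0],[0.8,0,-135],0.5]]' >/dev/null;  python3 -m jog '[[[0,0,7],[-10,5,0],0.5],[[0,0,14],[-25,10,0],0.5],[[0,0,21],[-40,18,0],0.5],[[0,0,28],[-55,26,0],0.5],[[0,0,35],[-75,30,0],0.5],[[0,0,42],[-75,30,0],0.5],[[0,0,49],[-75,30,0],0.5],[[0,0,55],[-75,30,0],0.5]]' >/dev/null; python3 -m jog '[[[0,0,0],[0,0,0],0.5],[[0,0,0],[0,0,0],0.5]]' >/dev/null; python3 ok.py 5; python3 -c "
from h import *
go(574,-35.5,87.5,40)"
```

```text
t 47.22 p [573.1 -35.9 154.6] yaw 40.1 tilt [-0.0005 -0.0002] F [-0.5  0.   0.2] gap 42.9 ff 0.0
turn [-0.0, -0.0, 0.1] shift [-0.3, 1.0, 67.1]
```

```bash
python3 -m jog '[[[0,0,0],[-0.3,1,15],0.5],[[0,0,0],[-0.3,1,35],0.5],[[0,0,0],[-0.3,1,55],0.5],[[0,0,0],[-0.3,1,65],0.5],[[0,0,0],[-0.3,1,66],0.5],[[0,0,0],[-0.3,1,66],0.5]]' >/dev/null; python3 ok.py 4 && python3 -m jog '[[[0,0,0],[0,0,0],0.6],[[0,0,0],[0,0,0],0.66],[[0,0,0],[0,0,0],0.7],[[0,0,0],[0,0,0],0.76],[[0,0,0],[0,0,0],0.76],[[0,0,0],[0,0,0],0.76]]' >/dev/null; python3 ok.py 12 && python3 -m jog '[[[0,0,0],[0,0,-2],0.76],[[0,0,0],[0,0,-4],0.76],[[0,0,0],[0,0,-5],0.76],[[0,0,0],[0,0,-5],0.76],[[0,0,0],[0,0,-5],0.76]]' >/dev/null; python3 ok.py 20
```

```text
t 47.72 p [574.  -35.4  88.8] yaw 40.0 tilt [-0.0007 -0.    ] F [ 0.1 -0.7 -0.1] gap 42.6 ff 0.0
t 48.22 p [574.7 -35.6  90.2] yaw 39.93 tilt [ 0.0019 -0.0007] F [-0.5  0.7  4.8] gap 21.9 ff 53.0
t 48.63 p [574.1 -35.5  92.8] yaw 39.92 tilt [-0.0006 -0.0001] F [ 4.2 -2.  -8.9] gap 21.4 ff 52.1
```

```bash
python3 -m jog '[[[0,0,0],[0,0,-1],0.76],[[0,0,0],[0,0,-1.7],0.76],[[0,0,0],[0,0,-1.7],0.76],[[0,0,0],[0,0,-1.7],0.76]]' >/dev/null; python3 ok.py 25 && python3 -m jog '[[[0,0,6],[0,0,0],0.76],[[0,0,12],[0,0,0],0.76],[[0,0,18],[0,0,0],0.76],[[0,0,18],[0,0,0],0.76]]' >/dev/null; python3 ok.py 25; python3 -c "
from h import *
s=env.read_state(); print(s['wrist_torque'])"
```

```text
t 48.97 p [574.1 -35.5  94.3] yaw 39.92 tilt [-0.0008 -0.0002] F [ 4.6 -1.4 -8.5] gap 21.5 ff 52.0
t 49.3 p [574.  -35.6  94.3] yaw 21.6 tilt [-0.001  -0.0003] F [ 5.2 -3.  -8.5] gap 21.6 ff 52.1
[-0.35171091 -0.90455192  0.01728099]
```

Turning freely. Complete the turn and lower.

```bash
python3 -m jog '[[[0,0,7],[0,0,0],0.76],[[0,0,14],[0,0,0],0.76],[[0,0,21],[0,0,0],0.76],[[0,0,28],[0,0,0],0.76],[[0,0,35],[0,0,0],0.76],[[0,0,42],[0,0,0],0.76],[[0,0,49],[0,0,0],0.76],[[0,0,52],[0,0,0],0.76]]' >/dev/null; python3 -m jog '[[[0,0,0],[0,0,0],0.76],[[0,0,0],[0,0,0],0.76],[[0,0,0],[0,0,1.5],0.76],[[0,0,0],[0,0,3],0.76],[[0,0,0],[0,0,4.5],0.76],[[0,0,0],[0,0,6],0.76],[[0,0,0],[0,0,6],0.76]]' >/dev/null; python3 ok.py 25 && python3 -m jog '[[[0,0,0],[0,0,1.5],0.76],[[0,0,0],[0,0,3],0.76],[[0,0,0],[0,0,4],0.76],[[0,0,0],[0,0,4],0.76],[[0,0,0],[0,0,4],0.76]]' >/dev/null; python3 ok.py 18;  python3 -c "
from h import *
s=env.read_state(); print(s['wrist_torque'])"
```

```text
t 50.55 p [573.9 -35.5  89.1] yaw -30.06 tilt [-0.0008 -0.0002] F [ 1.7 -3.2 -7.7] gap 21.4 ff 52.2
t 50.97 p [574.  -35.4  85.5] yaw -30.07 tilt [-0.0004 -0.0001] F [-1.1 -4.4 -7.3] gap 21.9 ff 52.3
[-0.60041831  0.18643518 -0.00475329]
```

```bash
python3 -m jog '[[[0,0,0],[0,0,1.5],0.76],[[0,0,0],[0,0,3],0.76],[[0,0,0],[0,0,4],0.76],[[0,0,0],[0,0,4],0.76],[[0,0,0],[0,0,4],0.76]]' >/dev/null; python3 ok.py 12 && python3 -m jog '[[[0,0,0],[0,0,1],0.76],[[0,0,0],[0,0,1],0.76],[[0,0,0],[0,0,1],0.76]]' >/dev/null; python3 ok.py 10 && python3 -m jog '[[[0,0,0],[0,0,1],0.76],[[0,0,0],[0,0,1],0.76],[[0,0,0],[0,0,1],0.76]]' >/dev/null; python3 ok.py 10 && python3 -m jog '[[[0,0,0],[0,0,0],0.7],[[0,0,0],[0,0,0],0.6],[[0,0,0],[0,0,0],0.5],[[0,0,0],[0,0,0],0.5],[[0,0,0],[0,0,-40],0.5],[[0,0,0],[0,0,-70],0.5],[[0,0,0],[0,0,-70],0.5]]' >/dev/null; python3 ok.py 5
```

```text
t 51.38 p [574.2 -35.4  81.6] yaw -30.08 tilt [-0.     -0.0001] F [-1.9 -3.3 -5.8] gap 21.5 ff 52.5
t 51.63 p [574.2 -35.4  80.8] yaw -30.07 tilt [ 0.0003 -0.0002] F [-1.7 -3.5 -3.1] gap 21.7 ff 52.7
t 51.88 p [574.5 -35.3  80.6] yaw -30.07 tilt [ 0.0012 -0.0002] F [-4.  -2.9  2.4] gap 21.5 ff 53.3
t 52.47 p [577.4 -35.5 157.4] yaw -30.06 tilt [ 0.0125 -0.0012] F [-0.  -0.9  1.4] gap 43.0 ff 0.0
```

```bash
python3 -m jog '[[[0,0,0],[-30,-25,-10],0.5],[[0,0,0],[-60,-50,-20],0.5],[[0,0,0],[-90,-80,-20],0.5],[[0,0,0],[-120,-110,-20],0.5],[[0,0,0],[-150,-120,-20],0.5],[[0,0,0],[-180,-120,-20],0.5],[[0,0,0],[-200,-120,-20],0.5],[[0,0,0],[-200,-120,-20],0.5]]' >/dev/null; python3 ok.py 5; python3 -c "
from h import *
s=cam('scene'); c=cam('top'); g=s['img'][180:245,285:335]; m=(g.max(2)<60).astype(np.uint8); n,l,q,_=cv2.connectedComponentsWithStats(m); print([ (q[i]+[285,180,0,0,0]).tolist() for i in range(1,n) if q[i,4]>30])
cv2.imwrite('pics/d3.png',np.hstack([cv2.resize(c['img'][150:250,210:330],(480,400),interpolation=2),cv2.resize(s['img'][190:290,250:330],(320,400),interpolation=2)]))"
```

```text
t 53.13 p [ 369.  -150.5  170. ] yaw -30.26 tilt [ 0.0017 -0.0017] F [ 0.4  0.5 -0. ] gap 42.6 ff 0.0
[[300, 180, 16, 33, 246], [285, 234, 42, 11, 157]]
```

View pics/d3.png

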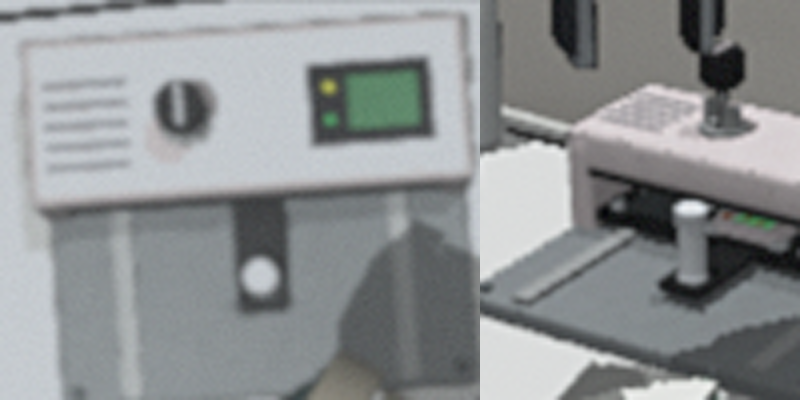

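The picture shows the knob mark upright again at (181,107). The knob's bottom row is back at 213, as at the start. The drawer is home with the post at (260,277), and the chips are visible under the hood. Handing in.

```bash
python3 -c "
from workcell import env
print(env.close_job())"
```

```text
the job is handed in; nothing more can be done
None
```

The job is handed in, with no verdict returned: both chips were squared and laid in nests 2 and 3, and the last pictures show the drawer home, the pin down with its knob turned back, and the arm clear.

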